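# Pack the tea caddy, tall bottles at the back first, and knock its lock home

## Task

Pack the wooden tea caddy for carrying to the balcony: first stand every tall bottle upright in the back row (behind the divider, away from the blue tilt-out front), and only then stand every short jar upright in the front row. Next push the tilt-out front fully shut, then drive the sprung locking peg fully down with the wooden mallet, touching the peg with nothing but the mallet, and stand the mallet upright on the orange coaster again. Leave the tea glasses and the pistachio bowl where they are.

Things in the scene. Friction and masses are not known exactly. Their poses are not given: they have to be found in the camera images.
- caddy: Open wooden tea caddy, fixed to the table. Origin: centre of its underside; x to its back, y along its rows, z up. 176 (x) x 286 (y); floor top at z = 8; inside x -80 to 80, y -135 to 135; back wall 60 high, end walls 50. A low dark divider (6 wide, top at z = 20) at x = 0 parts back row from front row. Outside its -y end a dark block (44 x 44, centre x -50, y -165, 50 high) holds the peg.
- back_row (a point): Centre of the floor of the caddy's back row (caddy x = 42, y = 0, z = 8); the row is 77 deep (x) and 270 long (y), with room for three items about 90 apart.
- front_row (a point): Centre of the floor of the caddy's front row, next to the tilt-out front (caddy x = -42, y = 0, z = 8); same size as the back row.
- front (a joint): The caddy's blue tilt-out front, a panel 270 wide, 46 high, 8 thick, hinged along its lower edge (caddy x = -84, z = 8). Value in rad: 0 = upright and shut (end stop), positive = tilted out from the caddy towards caddy -x; starts open at 0.45 to 0.75. A friction hinge (0.06 N m): stays where it is put; push it in from outside.
- front_edge (a point): Middle of the upper edge of the blue tilt-out front, 47 from its hinge line.
- peg (a joint): Steel locking peg, 18 diameter, upright in the dark block. Value in m: 0 = up (16 mm above the block), 0.010 = fully down (end stop, 6 mm still showing). Sprung and held by a stiff collar: takes 6 to 9 N to drive down and stays where it is driven. Only the mallet may strike it.
- peg_top (a point): Centre of the peg's top face; moves with the peg (66 above the table when up, 56 when fully down).
- tall0_mid (a point): Tall bottle (amber glass bottle with black cap; may be absent), 125 high, straight-sided 46 diameter for its lower 100, then a 26 diameter neck and cap. Point on its axis half-way up (62.5 above its foot), z along its axis. About 220 g; grip the straight side about 20 above this point so that the cap clears the gripper.
- tall1_mid (a point): Tall bottle (green glass bottle with brass cap; may be absent), 125 high, straight-sided 46 diameter for its lower 100, then a 26 diameter neck and cap. Point on its axis half-way up (62.5 above its foot), z along its axis. About 220 g; grip the straight side about 20 above this point so that the cap clears the gripper.
- tall2_mid (a point): Tall bottle (red bottle with white cap; may be absent), 125 high, straight-sided 46 diameter for its lower 100, then a 26 diameter neck and cap. Point on its axis half-way up (62.5 above its foot), z along its axis. About 220 g; grip the straight side about 20 above this point so that the cap clears the gripper.
- short0_mid (a point): Short white ceramic jar with dark wood lid (may be absent), 60 high, 52 diameter (lid 54). Point on its axis half-way up (30 above its foot), z along its axis. About 160 g.
- short1_mid (a point): Short terracotta jar with cork lid (may be absent), 60 high, 52 diameter (lid 54). Point on its axis half-way up (30 above its foot), z along its axis. About 160 g.
- short2_mid (a point): Short blue ceramic jar with steel lid (may be absent), 60 high, 52 diameter (lid 54). Point on its axis half-way up (30 above its foot), z along its axis. About 160 g.
- mallet_mid (a point): Small wooden nut mallet standing upright on its head: head 50 diameter, 45 high, below; handle 22 diameter, 100 long, above; 145 high in all. Point on its axis half-way up (72.5 above the striking face, which is its foot); z along the handle, upwards. About 220 g. Grip the handle about 28 above this point and strike with the foot.
- coaster: Round orange plastic coaster, 96 diameter, 6 thick, fixed to the table. Origin: centre of its underside. The mallet starts on it.
- glass0_mid (a point): Empty clear tea glass standing among the things, 58 diameter at the rim, 85 high; leave alone. Point on its axis half-way up.
- glass1_mid (a point): Empty clear tea glass standing among the things, 58 diameter at the rim, 85 high; leave alone. Point on its axis half-way up.
- bowl_mid (a point): Empty blue ceramic pistachio bowl, 130 diameter, 50 high; leave alone. Point on its axis half-way up.
Not all that is in view belongs to the job. What is shaped like the part that bears short1_mid but turquoise is not meant. What is shaped like the part that bears short2_mid but pink is not meant.

How it is judged:
By the outcome, as a careful person would: the job done as asked, in the order asked, and still so for the second after the job is handed in, with the robot touching nothing.
Of tall0, tall1, tall2 only 2 to 3 are there at a start; the rules pass over those that are not, and their reading is None.
Of short0, short1, short2 only 2 to 3 are there at a start; the rules pass over those that are not, and their reading is None.
At some moment in a run one of short0, short1, short2 may be knocked a few centimetres aside while the robot is not near it.
It also fails if it takes over 210 s, if anything falls off the work surface, if the arm or the gripper's body presses on something with over 40 N, if the wrist force passes 120 N, or if a joint passes its speed limit or range.

## Robot

A 6-joint arm with a two-finger parallel gripper is mounted at the origin on the work surface. World frame = base frame: x ahead of the robot, y to its left, z up, the work surface at z = 0. Lengths are in mm, angles in rad, forces in N, time in s.
With the tool pointing down it reaches from about 325 to 900 mm from the base axis. Payload 3.5 kg.
Tool frame: the origin (TCP) lies at the very end of the fingers, on their centre line; the grasp point (between the pads) lies 19 mm behind it; z points along the fingers, x is the direction in which the jaws open and shut, and the axes are right-handed (so a half turn about z gives the same grasp; the last joint's range is limited). The gripper opens to 85 mm and grips with 20 to 120 N. Pads are 22 mm wide; open, the fingers measure 114 mm over their backs; the gripper's body (76 mm by 85 mm) begins 54 mm behind the grasp point. The pads swing forward as they close: fully open they stand 13 mm farther back than shut.
Start: joints at [-1.259, 0.276, -0.026, 1.268, 0, 1.467], TCP at [251.867, -572.001, 231.313] pointing down, gripper open.
Joint ranges: [-3.12, 3.12], [-0.85, 1.88], [-1.08, 1.24], [-1.95, 2.15], [-1.57, 1.53], [-3.14, 3.14]. Speed limits (rad/s): [2.57, 2.57, 3.14, 3.14, 3.14, 3.14].

## Interface

Orientations are given as [roll, pitch, yaw] about the fixed x, y, z axes, in that order (R = Rz(yaw) Ry(pitch) Rx(roll)).
In Python, from rig import arm, vision gives the robot as it stands. The module is installed in compiled form; this text tells all that it offers.
- The arm moves only by the tool jog_arm, never from a script. Its argument "moves" is a list of rows, each an object of numbers: "x", "y", "z": the shift along the tool's x, y, z in m; "roll": the turn about the tool's z in rad; "claw": the opening, from -1 (shut) to 1 (fully open). A call has 1 to 20 rows; each row is the pose to reach, as a shift and turn from the pose measured when the call began, along the tool's axes at that moment; what a row does not reach only later rows make up. A row lasts 1/12 s, in which the tool goes at most 41.7 mm and 7.16 degrees, less where a joint would pass 70% of its speed; a pose out of reach is approached as far as the arm can. A call with a gripper value outside its range is refused whole. The fingers move at their own pace and stop on an object; the grip force is fixed at half the most. Time passes only in rows, so rows that repeat a pose let the fingers close. It gives the time, the measured TCP pose, the force and the opening at its end, in the units of the state.
- arm.observe(): the state, without advancing time (a new reading comes with each control period).
- vision.read_camera(name): name is "scene" or "top" or "wrist"; returns a dict with "pixels" (384x512x3 uint8, red, green, blue), "z_map" (384x512 float32, mm along the optical axis (not along the pixel's ray), 0 where there is no reading), "fx", "fy", "cx", "cy" (pixels), "R" (3x3) and "t" (3): a world point X has camera coordinates R X + t. Camera axes: x right, y down, z forward; pixel columns grow to the right and rows downward; lengths in mm; the calibration is good to about 2 mm. The wrist camera is an equidistant fisheye: a pixel r from the principal point sees the ray r / f radians off the axis. A picture is of the moment at which its call begins.
- arm.job_done(): hands the job in, once; it reports no verdict.
The state is a dict: "clock": time; "joints": joint angles; "joint_vel": joint speeds; "joint_efforts": joint torques, N m; "position": TCP position; "tcp_rot": TCP orientation; "ft_force": force on the tool from outside, world axes, zero at the start; "moment": the same for the moment, N m; "opening": finger opening in mm.
Only numpy, scipy, OpenCV 4.12 (cv2) and the standard library are available. Lean on these libraries where they do the work, as an engineer would, in place of code of your own. Each camera call takes 0.05 s, during which the arm holds its last target.

## Working session

There is one attempt and no reset: what is moved stays moved. The work goes in short steps, Python scripts to look and compute and a tool call to move; the robot and the scene stay as the last step left them, time stands still between calls to the robot, and variables do not carry over. Pictures are saved under pics/ and viewed, and the job is handed in when it is done.

Besides the shell and the picture viewer there is one more tool, called after "Request:" as name(argument=value, ...), one argument or row to a line, values as JSON. jog_arm: Moves the arm, as the interface text tells. Its arguments: {"type":"object","properties":{"moves":{"type":"array"}},"required":["moves"]}

```bash
mkdir -p pics; cat > h.py <<'E'
import numpy as np, cv2
from rig import arm, vision
def cam(n): return vision.read_camera(n)
def save(c,f,crop=None,s=1):
    im=c["pixels"][:,:,::-1]
    if crop: im=im[crop[1]:crop[3],crop[0]:crop[2]]
    if s!=1: im=cv2.resize(im,None,fx=s,fy=s,interpolation=cv2.INTER_CUBIC)
    cv2.imwrite("pics/"+f,im)
def world(c):
    z=c["z_map"]; v,u=np.mgrid[:z.shape[0],:z.shape[1]]
    P=np.stack([(u-c["cx"])/c["fx"]*z,(v-c["cy"])/c["fy"]*z,z],-1)
    W=(P-np.array(c["t"]))@np.array(c["R"])
    W[z<=0]=np.nan
    return W
E
python3 - <<'E'
from h import *
print(arm.observe())
for n in ("scene","top","wrist"):
    c=cam(n); save(c,n+"0.png",s=1.5)
    print(n,c["fx"],c["cx"],c["cy"],np.round(c["R"],3).tolist(),np.round(c["t"],1))
E
```

```text
{'clock': 0.0, 'joints': array([-1.25939535e+00,  2.77150864e-01, -2.79265870e-02,  1.26801824e+00,
        2.61103019e-06,  1.46741411e+00]), 'joint_vel': array([ 0.00086007,  0.0014827 , -0.00141046, -0.00115959, -0.00027103,
       -0.0003606 ]), 'joint_efforts': array([ 1.23717873e-04, -4.45501757e+01,  2.95207250e+01,  1.63994572e-02,
       -6.56449265e-05,  2.93344591e-06]), 'position': array([ 251.62269045, -571.22866768,  230.12710216]), 'tcp_rot': array([-3.14135277e+00,  2.28681501e-03, -1.15601286e+00]), 'ft_force': array([-0.08575986, -0.6916536 ,  0.02061644]), 'moment': array([-0.02348241, -0.00319256, -0.00832649]), 'opening': 85.37579209528491}
scene 395.2871746240385 260.2389415115872 185.61488635717245 [[0.813, 0.582, 0.014], [0.459, -0.625, -0.631], [-0.359, 0.52, -0.775]] [-439.2 -122.6 1473.4]
top 357.571252126557 252.66256086598514 191.55266074708635 [[0.023, -1.0, -0.001], [-0.991, -0.023, -0.132], [0.132, 0.004, -0.991]] [  51.1  526.2 1097.6]
wrist 297.3186396354542 255.9541206736135 190.3287381994776 [[0.403, -0.915, -0.002], [-0.868, -0.383, 0.317], [-0.291, -0.126, -0.948]] [-622.9  -40.7  380.3]
```

View pics/top0.png

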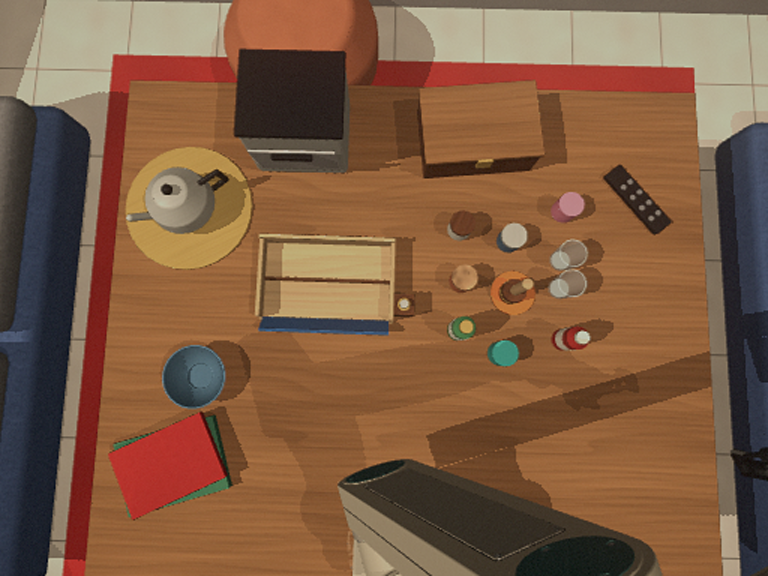

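View pics/scene0.png

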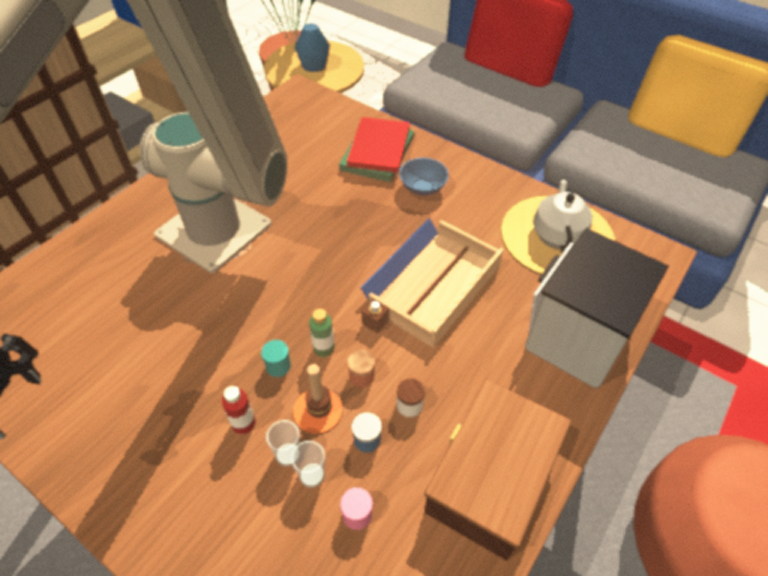

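Top view (1.5x): tall bottles are green/brass at (465,327) and red/white at (572,338), with no amber bottle visible. Short jars are white/dark lid (463,225), terracotta/cork (465,277) and blue/steel lid (513,237). Decoys are turquoise (503,352) and pink (568,207). The mallet is on the coaster at (513,292) and the caddy peg is at (404,305). Next I'll measure them.

```bash
cat >> h.py <<'E'
def rowcol(c,p): 
    q=np.array(c["R"])@np.array(p)+np.array(c["t"]); return q[0]/q[2]*c["fx"]+c["cx"],q[1]/q[2]*c["fy"]+c["cy"]
def circ(P):
    A=np.c_[2*P[:,:2],np.ones(len(P))]; s=np.linalg.lstsq(A,(P[:,:2]**2).sum(1),rcond=None)[0]
    return s[:2],np.sqrt(s[2]+s[0]**2+s[1]**2)
E
python3 - <<'E'
from h import *
c=cam("top"); W=world(c)
save(c,"top_crop.png",(285,120,420,250),5.5)
save(c,"caddy_crop.png",(160,145,290,235),5.5)
tab=W[200:230,180:280]; 
m=(W[...,2]>12)&(W[...,0]>250)&(W[...,0]<760)&(W[...,1]<-60)&(W[...,1]>-600)
m&=~np.isnan(W[...,2])
n,l,st,ce=cv2.connectedComponentsWithStats(m.astype(np.uint8))
for i in range(1,n):
    if st[i,4]<25: continue
    P=W[l==i]; zt=np.percentile(P[:,2],97); T=P[P[:,2]>zt-5]
    px=c["pixels"][l==i][P[:,2]>zt-5].mean(0)
    print(i,np.round(ce[i]*1.5),st[i,4],"ztop",round(zt,1),"top mean",np.round(T.mean(0),1),"ctr mid",np.round((T.max(0)+T.min(0))/2,1),"ext",np.round(T.max(0)-T.min(0)),px.round())
print("table z",np.nanmedian(W[225:235,200:260,2]))
# caddy
for (u,v) in [(175,158),(262,158),(262,212),(173,212)]:
    print(u,v,np.round(W[v-1:v+2,u-1:u+2].reshape(-1,3).mean(0),1))
E
```

```text
1 [645. 208.] 482 ztop 22.8 top mean [ 717.4 -513.1   19.8] ctr mid [ 712.2 -506.6   21.8] ext [ 95. 109.   8.] [68. 55. 47.]
2 [568. 206.] 304 ztop 64.3 top mean [ 708.6 -336.5   61.6] ctr mid [ 709.6 -336.5   63.2] ext [50. 48.  8.] [187. 131. 133.]
3 [461. 224.] 275 ztop 63.4 top mean [ 663.6 -107.4   61. ] ctr mid [ 663.7 -107.5   62.3] ext [52. 51.  8.] [103.  61.  37.]
4 [511. 237.] 284 ztop 64.3 top mean [ 638.8 -214.9   61.4] ctr mid [ 638.7 -214.6   62.7] ext [49. 50.  7.] [180. 167. 144.]
5 [568. 269.] 657 ztop 87.2 top mean [ 566.2 -327.7   85.3] ctr mid [ 567.9 -327.1   86.3] ext [115.  60.   8.] [158. 146. 126.]
6 [463. 278.] 260 ztop 64.1 top mean [ 548.4 -110.6   61.5] ctr mid [ 549.1 -111.    63.2] ext [51. 50.  8.] [172. 126.  82.]
8 [514. 290.] 282 ztop 152.1 top mean [ 523.6 -217.   150.9] ctr mid [ 523.2 -218.1  152. ] ext [18. 21.  8.] [182. 147.  99.]
9 [461. 328.] 239 ztop 127.0 top mean [ 442.  -105.   125.2] ctr mid [ 442.7 -104.2  125.6] ext [23. 23.  7.] [185. 149.  79.]
10 [570. 338.] 323 ztop 127.6 top mean [ 426.3 -328.4  125.8] ctr mid [ 427.7 -328.7  127.2] ext [23. 24.  9.] [188. 188. 165.]
11 [503. 353.] 283 ztop 64.7 top mean [ 393.9 -193.8   61.7] ctr mid [ 394.  -194.9   63.3] ext [49. 52.  7.] [ 64. 139. 119.]
14 [641. 544.] 44 ztop 775.6 top mean [ 250.3 -127.8  773.8] ctr mid [ 250.3 -127.6  774.2] ext [1. 4. 7.] [68. 55. 42.]
table z 0.37759043266086495
175 158 [623.4 310.7  53.8]
262 158 [637.8  35.6  19.2]
262 212 [462.1  32.   16.7]
173 212 [456.  318.2   8.7]
```

```bash
python3 - <<'E'
from h import *
c=cam("scene"); W=world(c)
save(c,"scene_crop.png",(140,195,310,365),4)
m=(W[...,2]>12)&(W[...,0]>250)&(W[...,0]<760)&(W[...,1]<-60)&(W[...,1]>-600)
n,l,st,ce=cv2.connectedComponentsWithStats(m.astype(np.uint8))
for i in range(1,n):
    if st[i,4]<25: continue
    P=W[l==i]; zt=np.percentile(P[:,2],97); T=P[P[:,2]>zt-5]
    print(i,np.round(ce[i]*1.5),st[i,4],"ztop",round(zt,1),"top mean",np.round(T.mean(0),1),"mid",np.round((T.max(0)+T.min(0))/2,1),"ext",np.round(T.max(0)-T.min(0)))
E
```

```text
1 [322. 332.] 399 ztop 126.2 top mean [ 443.2 -107.5  124.8] mid [ 443.7 -107.2  124.8] ext [25. 25.  7.]
2 [276. 356.] 351 ztop 64.5 top mean [ 395.  -197.3   61.7] mid [ 395.8 -196.5   62.6] ext [52. 52.  6.]
3 [  7. 371.] 211 ztop 377.0 top mean [ 272.3 -541.6  375.6] mid [ 271.3 -542.4  375.7] ext [19. 13.  7.]
4 [361. 367.] 352 ztop 64.2 top mean [ 549.6 -115.3   61.4] mid [ 550.2 -114.7   62.2] ext [53. 50.  6.]
5 [317. 394.] 420 ztop 152.2 top mean [ 525.7 -220.1  151.1] mid [ 525.5 -220.7  150.8] ext [19. 21.  7.]
6 [410. 395.] 368 ztop 64.0 top mean [ 665.3 -110.4   61.4] mid [ 665.4 -110.1   62.7] ext [50. 52.  7.]
7 [238. 408.] 468 ztop 126.3 top mean [ 428.3 -330.6  125. ] mid [ 427.9 -331.1  124.9] ext [25. 24.  7.]
8 [366. 431.] 396 ztop 63.9 top mean [ 640.5 -218.3   61.3] mid [ 640.7 -218.3   62.3] ext [53. 53.  7.]
10 [296. 451.] 908 ztop 87.1 top mean [ 569.9 -328.9   85.2] mid [ 569.3 -328.7   86.1] ext [119.  61.   7.]
13 [356. 507.] 456 ztop 63.9 top mean [ 711.3 -339.2   61.4] mid [ 710.7 -338.8   62.4] ext [51. 51.  7.]
```

View pics/scene_crop.png

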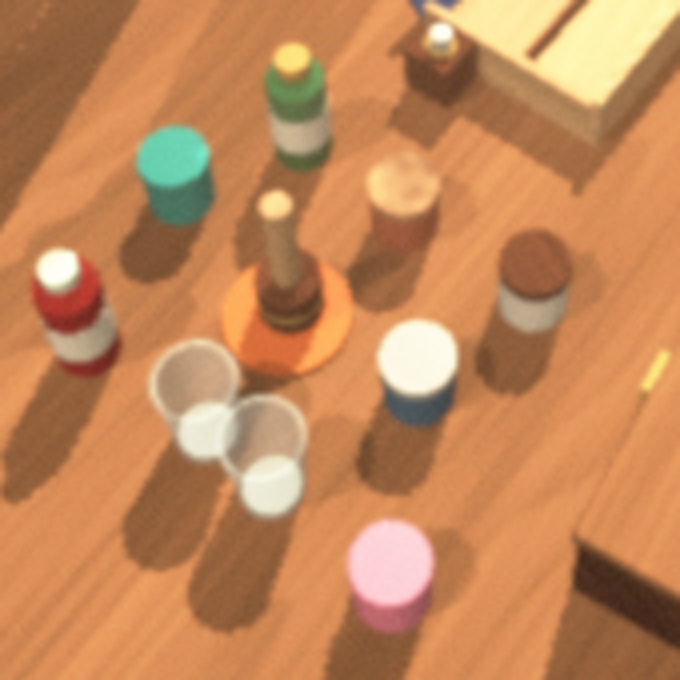

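View pics/caddy_crop.png

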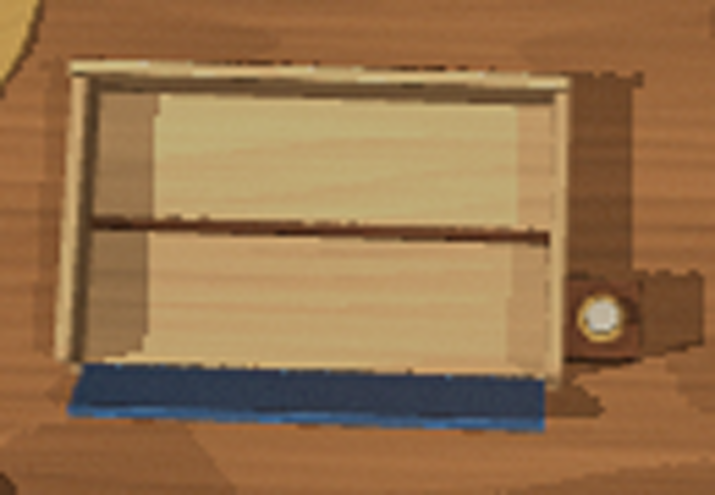

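```bash
python3 - <<'E'
from h import *
for n in ("top","scene"):
    c=cam(n); W=world(c); H=W[...,2]; px=c["pixels"].astype(int)
    reg=(W[...,0]>400)&(W[...,0]<700)&(W[...,1]>-20)&(W[...,1]<360)
    # walls
    rim=reg&(H>44)&(H<64)
    P=W[rim]; r=cv2.minAreaRect(P[:,:2].astype(np.float32)); print(n,"rim rect",r, np.round(cv2.boxPoints(r),1).tolist())
    bw=reg&(H>56)&(H<64)&(W[...,1]>45); P=W[bw]
    print(" backwall",len(P),np.round(P.mean(0),1)); 
    v=np.linalg.svd(P[:,:2]-P[:,:2].mean(0))[2][0]; print(" dir",v,np.degrees(np.arctan2(v[1],v[0])), "y range",P[:,1].min(),P[:,1].max())
    blue=reg&(px[...,2]>px[...,0]+15); P=W[blue]; print(" blue",len(P),"zmax",P[:,2].max()); 
    T=P[P[:,2]>np.percentile(P[:,2],85)]; print("  top edge",np.round(T.mean(0),1),"y rng",T[:,1].min(),T[:,1].max())
    v=np.linalg.svd(T[:,:2]-T[:,:2].mean(0))[2][0]; print("  dir",np.degrees(np.arctan2(v[1],v[0])))
    L=P[P[:,2]<np.percentile(P[:,2],15)]; print("  low",np.round(L.mean(0),1))
    pg=(W[...,0]>430)&(W[...,0]<560)&(W[...,1]<20)&(W[...,1]>-40)&(H>57)&(H<75); P=W[pg]; print(" peg",len(P),np.round(P.mean(0),1),np.round((P.max(0)+P.min(0))/2,1))
    bl=(W[...,0]>430)&(W[...,0]<560)&(W[...,1]<30)&(W[...,1]>-60)&(H>45)&(H<56); P=W[bl]; print(" block",np.round(P.min(0)),np.round(P.max(0)),cv2.minAreaRect(P[:,:2].astype(np.float32)))
    # coaster
    og=(px[...,0]>150)&(px[...,2]<90)&(px[...,0]-px[...,1]>60)&(W[...,1]<-150)&(W[...,1]>-300)&(W[...,0]>450)&(W[...,0]<600)&(H<14)
    P=W[og]; print(" coaster",len(P),cv2.minEnclosingCircle(P[:,:2].astype(np.float32)),P[:,2].mean())
E
```

```text
top rim rect ((527.9039916992188, 156.4539031982422), (328.7332458496094, 203.3661346435547), 89.48944854736328) [[424.79998779296875, -7.0], [628.0999755859375, -8.800000190734863], [631.0, 319.8999938964844], [427.70001220703125, 321.70001220703125]]
 backwall 226 [624.9 178.   59.9]
 dir [-7.91264622e-06 -1.00000000e+00] -90.00045336123348 y range 45.70662373796314 318.592839855917
 blue 772 zmax 51.3161058784268
  top edge [431.5 180.2  48.1] y rng 47.65543676558046 310.9757189804448
  dir -90.52386907556522
  low [454.9 177.   18. ]
 peg 26 [489.8  12.6  65.7] [490.1  12.5  63.7]
 block [469.  -7.  46.] [511.  30.  55.] ((489.7876281738281, 11.447983741760254), (41.35369110107422, 37.351890563964844), 0.5336898565292358)
 coaster 376 ((525.6392211914062, -225.5998077392578), 49.11175537109375) 6.175360233890997
scene rim rect ((529.6114501953125, 155.42918395996094), (335.3393249511719, 203.6330108642578), 89.24543762207031) [[425.6000061035156, -10.899999618530273], [629.2000122070312, -13.600000381469727], [633.5999755859375, 321.70001220703125], [430.0, 324.3999938964844]]
 backwall 158 [626.7 173.2  59.9]
 dir [-0.01153619 -0.99993346] -90.6609897241994 y range 46.59211396784677 316.36129120096285
 blue 599 zmax 50.340171680558235
  top edge [435.5 168.6  46.1] y rng 41.20108088458457 299.0932491349424
  dir -90.33592269959554
  low [454.  169.2  19.4]
 peg 27 [492.7   9.2  64.6] [492.   10.   62.8]
 block [469. -12.  45.] [553.  29.  55.] ((510.6400146484375, 8.611780166625977), (41.054725646972656, 84.16204071044922), 89.73828887939453)
 coaster 771 ((523.689453125, -227.71249389648438), 101.64486694335938) 2.9257147719080763
```

The crops confirm green/brass, red/white, white/dark lid, terracotta/cork and blue/steel lid as the wanted items; turquoise and pink are decoys. The first reach is to the red bottle, turning the tool to yaw +90° on the way so that tool x = world y, tool y = world x and tool z = down.

Request:
jog_arm(
  moves=[
    {"x": -0.075, "y": -0.129, "z": 0, "roll": -0.65, "claw": 1},
    {"x": -0.075, "y": -0.129, "z": 0, "roll": -0.65, "claw": 1},
    {"x": -0.075, "y": -0.129, "z": 0, "roll": -0.65, "claw": 1},
    {"x": -0.075, "y": -0.129, "z": 0, "roll": -0.65, "claw": 1},
    {"x": -0.15, "y": -0.258, "z": 0, "roll": -2.0, "claw": 1},
    {"x": -0.15, "y": -0.258, "z": 0, "roll": -2.0, "claw": 1},
    {"x": -0.15, "y": -0.258, "z": 0, "roll": -2.0, "claw": 1},
    {"x": -0.15, "y": -0.258, "z": 0, "roll": -2.0, "claw": 1},
    {"x": -0.15, "y": -0.258, "z": 0, "roll": -2.0, "claw": 1},
    {"x": -0.15, "y": -0.258, "z": 0, "roll": -2.0, "claw": 1},
    {"x": -0.15, "y": -0.258, "z": 0, "roll": -2.0, "claw": 1},
    {"x": -0.15, "y": -0.258, "z": 0, "roll": -2.0, "claw": 1},
    {"x": -0.15, "y": -0.258, "z": 0, "roll": -2.0, "claw": 1},
    {"x": -0.15, "y": -0.258, "z": 0, "roll": -2.0, "claw": 1},
    {"x": -0.15, "y": -0.258, "z": 0, "roll": -2.0, "claw": 1},
    {"x": -0.15, "y": -0.258, "z": 0, "roll": -2.0, "claw": 1},
    {"x": -0.15, "y": -0.258, "z": 0, "roll": -2.0, "claw": 1},
    {"x": -0.15, "y": -0.258, "z": 0, "roll": -2.0, "claw": 1},
  ],
)

```text
clock: 1.85
position: [427.5, -330.6, 231.1]
tcp_rot: [-3.141, -0.0, 0.841]
ft_force: [0.2, -0.1, 0.4]
opening: 85.6
```

Request:
jog_arm(
  moves=[
    {"z": 0.05, "roll": -0.73, "claw": 1},
    {"z": 0.05, "roll": -0.73, "claw": 1},
    {"z": 0.05, "roll": -0.73, "claw": 1},
    {"z": 0.05, "roll": -0.73, "claw": 1},
    {"z": 0.05, "roll": -0.73, "claw": 1},
    {"z": 0.05, "roll": -0.73, "claw": 1},
    {"z": 0.05, "roll": -0.73, "claw": 1},
    {"z": 0.08, "roll": -0.73, "claw": 1},
    {"z": 0.11, "roll": -0.73, "claw": 1},
    {"z": 0.14, "roll": -0.73, "claw": 1},
    {"z": 0.167, "roll": -0.73, "claw": 1},
    {"z": 0.167, "roll": -0.73, "claw": 1},
    {"z": 0.167, "roll": -0.73, "claw": 1},
  ],
)

```text
invalid input at $.moves[0]: expected keys x, y, z, roll, claw
```

```bash
python3 - <<'E'
from h import *
save(cam("wrist"),"w1.png"); save(cam("scene"),"s1.png",(100,150,340,340),3)
E
```

```text
(no output)
```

View pics/w1.png

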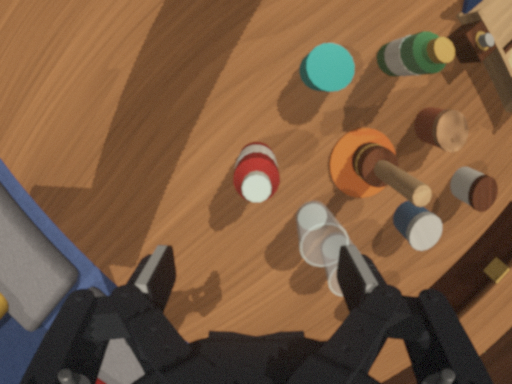

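View pics/s1.png

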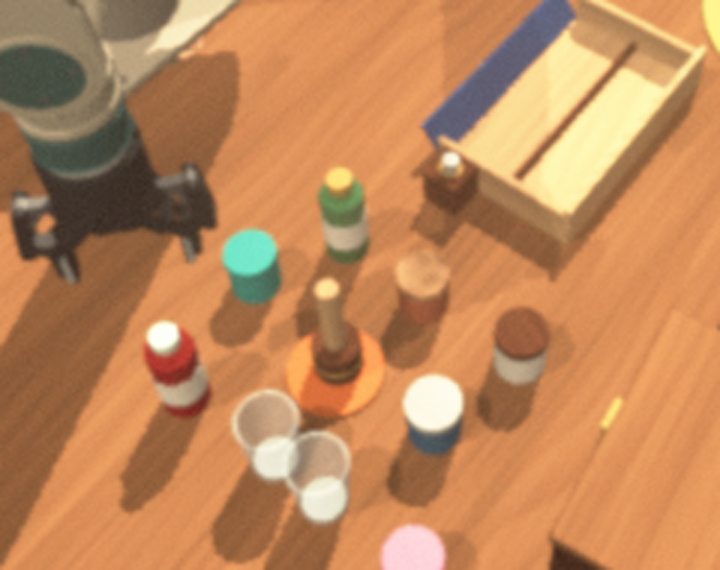

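Request:
jog_arm(
  moves=[
    {"x": 0, "y": 0, "z": 0.05, "roll": -0.73, "claw": 1},
    {"x": 0, "y": 0, "z": 0.05, "roll": -0.73, "claw": 1},
    {"x": 0, "y": 0, "z": 0.05, "roll": -0.73, "claw": 1},
    {"x": 0, "y": 0, "z": 0.05, "roll": -0.73, "claw": 1},
    {"x": 0, "y": 0, "z": 0.05, "roll": -0.73, "claw": 1},
    {"x": 0, "y": 0, "z": 0.05, "roll": -0.73, "claw": 1},
    {"x": 0, "y": 0, "z": 0.05, "roll": -0.73, "claw": 1},
    {"x": 0, "y": 0, "z": 0.05, "roll": -0.73, "claw": 1},
  ],
)

```text
clock: 2.62
position: [427.5, -330.6, 181.2]
tcp_rot: [-3.141, -0.0, 1.568]
ft_force: [-0.7, 0.5, 0.2]
opening: 85.2
```

```bash
python3 - <<'E'
from h import *
s=arm.observe();print(s["position"],s["tcp_rot"],s["joints"])
c=cam("scene"); print(np.array(rowcol(c,s["position"]))-np.array([100,150]))
save(cam("wrist"),"w2.png"); save(c,"s2.png",(100,150,340,340),3)
c=cam("wrist"); R=np.array(c["R"]);t=np.array(c["t"]); print("cam pos",-R.T@t)
E
```

```text
[ 427.4654436  -330.59470948  181.17706006] [-3.14147832e+00 -4.33354502e-04  1.56766896e+00] [-7.78067815e-01  1.60092295e-01 -2.81269360e-01  1.12981957e+00
  2.29618897e-04 -7.74940521e-01]
[ 49.84666178 100.65267708]
cam pos [ 346.01550319 -329.41981619  323.19598712]
```

View pics/w2.png

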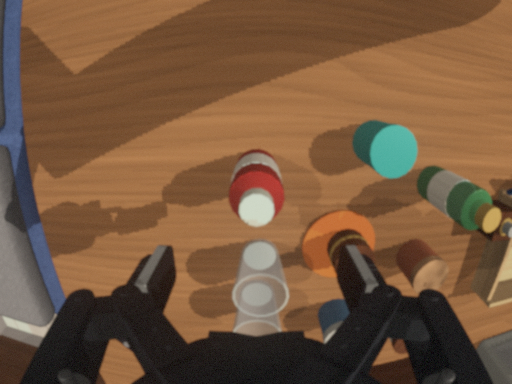

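View pics/s2.png

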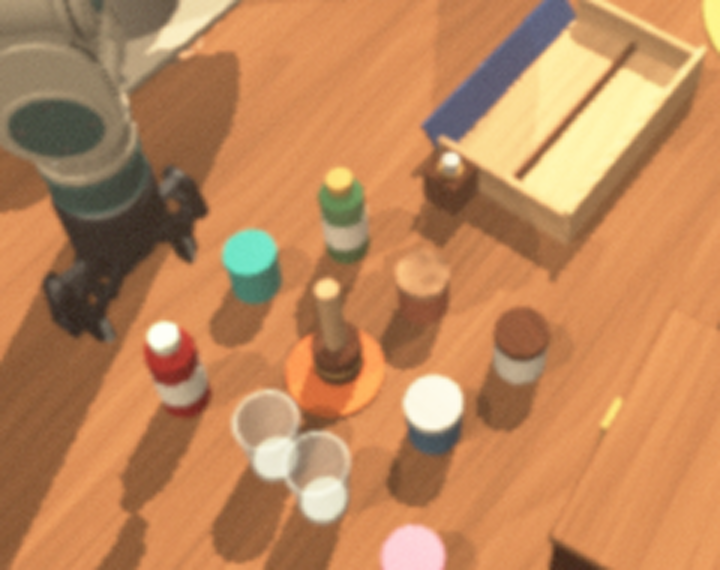

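Request:
jog_arm(
  moves=[
    {"x": 0, "y": 0, "z": 0.03, "roll": 0, "claw": 1},
    {"x": 0, "y": 0, "z": 0.06, "roll": 0, "claw": 1},
    {"x": 0, "y": 0, "z": 0.09, "roll": 0, "claw": 1},
    {"x": 0, "y": 0, "z": 0.117, "roll": 0, "claw": 1},
    {"x": 0, "y": 0, "z": 0.117, "roll": 0, "claw": 1},
    {"x": 0, "y": 0, "z": 0.117, "roll": 0, "claw": 1},
    {"x": 0, "y": 0, "z": 0.117, "roll": 0, "claw": -1},
    {"x": 0, "y": 0, "z": 0.117, "roll": 0, "claw": -1},
    {"x": 0, "y": 0, "z": 0.117, "roll": 0, "claw": -1},
    {"x": 0, "y": 0, "z": 0.117, "roll": 0, "claw": -1},
    {"x": 0, "y": 0, "z": 0.117, "roll": 0, "claw": -1},
    {"x": 0, "y": 0, "z": 0.117, "roll": 0, "claw": -1},
    {"x": 0, "y": 0, "z": 0.117, "roll": 0, "claw": -1},
    {"x": 0, "y": 0, "z": 0.117, "roll": 0, "claw": -1},
  ],
)

```text
clock: 3.93
position: [428.9, -331.5, 66.5]
tcp_rot: [3.139, 0.002, 1.569]
ft_force: [-0.4, 1.4, 5.4]
opening: 44.9
```

Request:
jog_arm(
  moves=[
    {"x": 0, "y": 0, "z": -0.02, "roll": 0, "claw": -1},
    {"x": 0, "y": 0, "z": -0.05, "roll": 0, "claw": -1},
    {"x": 0, "y": 0, "z": -0.08, "roll": 0, "claw": -1},
    {"x": 0, "y": 0, "z": -0.11, "roll": 0, "claw": -1},
    {"x": 0, "y": 0, "z": -0.14, "roll": 0, "claw": -1},
    {"x": 0, "y": 0, "z": -0.17, "roll": 0, "claw": -1},
    {"x": 0, "y": 0, "z": -0.17, "roll": 0, "claw": -1},
    {"x": 0, "y": 0, "z": -0.17, "roll": 0, "claw": -1},
  ],
)

```text
clock: 4.6
position: [429.6, -332.4, 239.3]
tcp_rot: [3.134, 0.006, 1.569]
ft_force: [-0.8, 0.7, -1.7]
opening: 44.4
```

```bash
python3 - <<'E'
from h import *
s=arm.observe();print(s["position"],s["tcp_rot"],s["joints"])
c=cam("scene"); save(c,"s3.png",(100,100,340,290),3)
W=world(c); 
save(cam("wrist"),"w3.png")
E
```

```text
[ 429.57628375 -332.42039798  239.34543965] [3.13446385 0.00607775 1.56930866] [-7.77964147e-01  1.20910086e-01 -2.00560834e-01  1.23998075e+00
  6.59957243e-04 -7.76495060e-01]
```

View pics/s3.png

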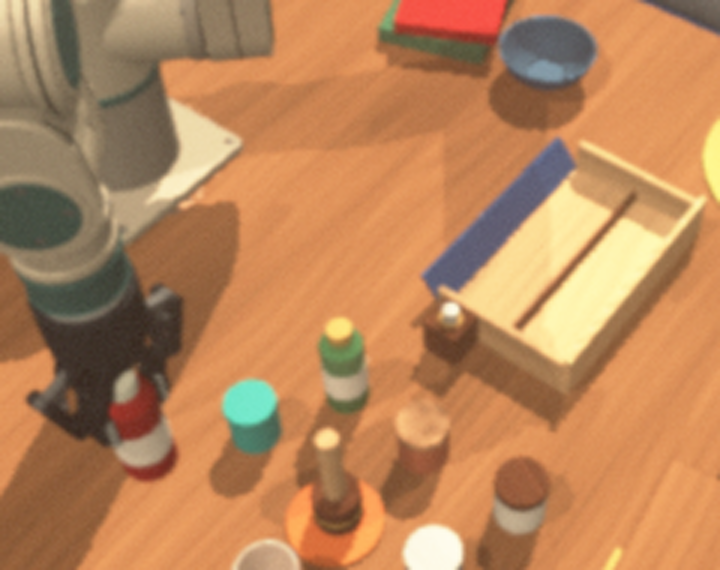

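View pics/w3.png

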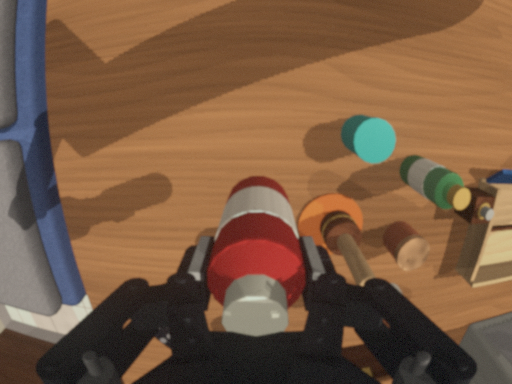

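```bash
cat >> h.py <<'E'
def pose():
    s=arm.observe(); print(round(s["clock"],2),np.round(s["position"],1),np.round(s["tcp_rot"],3),"F",np.round(s["ft_force"],1),"op",round(s["opening"],1),"j",np.round(s["joints"],2)); return s
E
python3 - <<'E'
from h import *
s=pose(); p=s["position"]; c=cam("scene")
for dz in (19-83-20,19-20+45):
    print(dz,(np.array(rowcol(c,p+[0,0,dz]))-[100,100])*3)
px=c["pixels"].astype(int); W=world(c)
m=(px[...,0]>90)&(px[...,1]<70)&(px[...,2]<70)&(px[...,0]-px[...,1]>60)&(W[...,1]<-280)&(W[...,2]>130)
P=W[m]; print(len(P))
for z in range(145,260,15):
    Q=P[abs(P[:,2]-z)<7]; 
    if len(Q)>5: print(z,len(Q),Q.mean(0).round(1))
E
```

```text
4.7 [ 427.7 -330.6  235.7] [3.140e+00 1.000e-03 1.569e+00] F [-0.3  0.5 -3.1] op 44.5 j [-0.78  0.12 -0.21  1.24  0.   -0.78]
-84 [156.59772453 469.21142578]
44 [124.39308462 388.94923261]
216
175 17 [ 443.  -339.4  179.3]
190 34 [ 443.1 -339.8  188.3]
250 35 [ 444.3 -340.7  250.8]
```

Request:
jog_arm(
  moves=[
    {"x": 0.015, "y": 0.005, "z": 0, "roll": 0, "claw": -1},
    {"x": 0.045, "y": 0.013, "z": 0, "roll": 0, "claw": -1},
    {"x": 0.08, "y": 0.023, "z": 0, "roll": 0, "claw": -1},
    {"x": 0.118, "y": 0.034, "z": 0, "roll": 0, "claw": -1},
    {"x": 0.156, "y": 0.045, "z": 0, "roll": 0, "claw": -1},
    {"x": 0.194, "y": 0.056, "z": 0, "roll": 0, "claw": -1},
    {"x": 0.232, "y": 0.067, "z": 0, "roll": 0, "claw": -1},
    {"x": 0.27, "y": 0.078, "z": 0, "roll": 0, "claw": -1},
    {"x": 0.308, "y": 0.089, "z": 0, "roll": 0, "claw": -1},
    {"x": 0.346, "y": 0.1, "z": 0, "roll": 0, "claw": -1},
    {"x": 0.384, "y": 0.111, "z": 0, "roll": 0, "claw": -1},
    {"x": 0.422, "y": 0.122, "z": 0, "roll": 0, "claw": -1},
    {"x": 0.46, "y": 0.133, "z": 0, "roll": 0, "claw": -1},
    {"x": 0.495, "y": 0.143, "z": 0, "roll": 0, "claw": -1},
    {"x": 0.525, "y": 0.152, "z": 0, "roll": 0, "claw": -1},
    {"x": 0.545, "y": 0.157, "z": 0, "roll": 0, "claw": -1},
    {"x": 0.551, "y": 0.159, "z": 0, "roll": 0, "claw": -1},
    {"x": 0.551, "y": 0.159, "z": 0, "roll": 0, "claw": -1},
    {"x": 0.551, "y": 0.159, "z": 0, "roll": 0, "claw": -1},
  ],
)

```text
clock: 6.33
position: [586.0, 219.8, 233.3]
tcp_rot: [-3.139, 0.001, 1.57]
ft_force: [-0.4, -0.6, -2.5]
opening: 44.7
```

```bash
python3 - <<'E'
from h import *
s=pose(); c=cam("scene"); save(c,"s4.png",(180,60,420,250),3); pose()
E
```

```text
6.33 [586.  219.8 233.3] [-3.139e+00  1.000e-03  1.570e+00] F [-0.4 -0.6 -2.5] op 44.7 j [ 0.26  0.28 -0.02  1.28 -0.    0.26]
6.38 [586.2 219.4 233.8] [-3.140e+00  1.000e-03  1.569e+00] F [-1.   0.2 -3. ] op 44.8 j [ 0.26  0.28 -0.02  1.28 -0.    0.26]
```

View pics/s4.png

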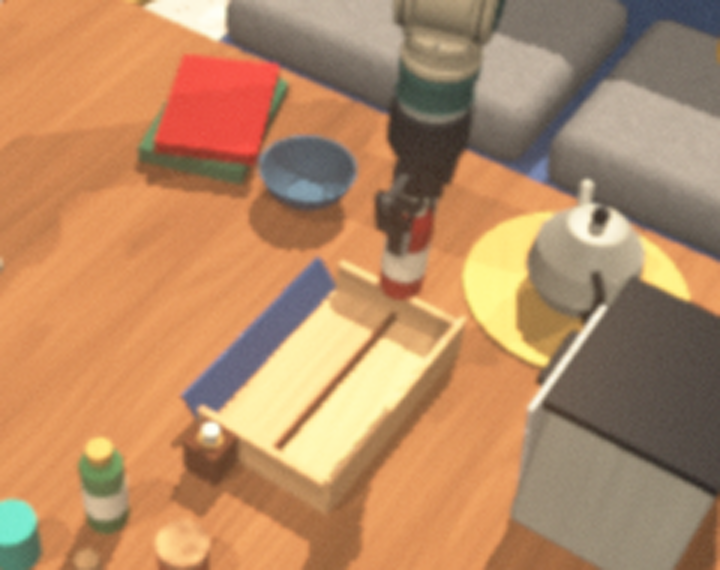

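Request:
jog_arm(
  moves=[
    {"x": 0, "y": 0.001, "z": 0.03, "roll": 0, "claw": -1},
    {"x": 0, "y": 0.001, "z": 0.06, "roll": 0, "claw": -1},
    {"x": 0, "y": 0.001, "z": 0.09, "roll": 0, "claw": -1},
    {"x": 0, "y": 0.001, "z": 0.12, "roll": 0, "claw": -1},
    {"x": 0, "y": 0.001, "z": 0.14, "roll": 0, "claw": -1},
    {"x": 0, "y": 0.001, "z": 0.152, "roll": 0, "claw": -1},
    {"x": 0, "y": 0.001, "z": 0.156, "roll": 0, "claw": -1},
    {"x": 0, "y": 0.001, "z": 0.156, "roll": 0, "claw": -1},
    {"x": 0, "y": 0.001, "z": 0.156, "roll": 0, "claw": -1},
  ],
)

```text
clock: 7.13
position: [587.9, 218.9, 79.1]
tcp_rot: [3.142, 0.001, 1.568]
ft_force: [0.5, 0.7, -1.8]
opening: 44.8
```

Request:
jog_arm(
  moves=[
    {"x": 0, "y": 0, "z": 0.002, "roll": 0, "claw": -1},
    {"x": 0, "y": 0, "z": 0.004, "roll": 0, "claw": -1},
    {"x": 0, "y": 0, "z": 0.004, "roll": 0, "claw": -1},
    {"x": 0, "y": 0, "z": 0.004, "roll": 0, "claw": -1},
  ],
)

```text
clock: 7.47
position: [588.4, 219.1, 75.9]
tcp_rot: [3.141, 0.0, 1.568]
ft_force: [0.8, 0.4, -2.6]
opening: 44.6
```

Request:
jog_arm(
  moves=[
    {"x": 0, "y": 0, "z": 0.002, "roll": 0, "claw": -1},
    {"x": 0, "y": 0, "z": 0.003, "roll": 0, "claw": -1},
    {"x": 0, "y": 0, "z": 0.003, "roll": 0, "claw": -1},
    {"x": 0, "y": 0, "z": 0.003, "roll": 0, "claw": -1},
  ],
)

```text
clock: 7.8
position: [589.1, 219.3, 74.6]
tcp_rot: [3.139, 0.0, 1.568]
ft_force: [-2.2, -0.1, 6.3]
opening: 44.8
```

Request:
jog_arm(
  moves=[
    {"x": 0, "y": 0, "z": 0, "roll": 0, "claw": 0.8},
    {"x": 0, "y": 0, "z": 0, "roll": 0, "claw": 0.8},
    {"x": 0, "y": 0, "z": 0, "roll": 0, "claw": 0.8},
    {"x": 0, "y": 0, "z": 0, "roll": 0, "claw": 0.8},
    {"x": 0, "y": 0, "z": 0, "roll": 0, "claw": 0.8},
    {"x": 0, "y": 0, "z": -0.02, "roll": 0, "claw": 0.8},
    {"x": 0, "y": 0, "z": -0.05, "roll": 0, "claw": 0.8},
    {"x": 0, "y": 0, "z": -0.08, "roll": 0, "claw": 0.8},
    {"x": 0, "y": 0, "z": -0.115, "roll": 0, "claw": 1},
    {"x": 0, "y": 0, "z": -0.15, "roll": 0, "claw": 1},
    {"x": 0, "y": 0, "z": -0.15, "roll": 0, "claw": 1},
    {"x": 0, "y": 0, "z": -0.15, "roll": 0, "claw": 1},
  ],
)

```text
clock: 8.8
position: [590.8, 219.9, 227.9]
tcp_rot: [3.132, -0.001, 1.568]
ft_force: [-0.3, -0.0, -1.9]
opening: 85.5
```

```bash
python3 - <<'E'
from h import *
s=pose(); c=cam("scene"); save(c,"s5.png",(180,60,420,250),3)
W=world(c)
def tops(names=("top","scene")):pass
m=(W[...,2]>105)&(W[...,2]<136)&(W[...,0]>540)&(W[...,0]<650)&(W[...,1]>100)&(W[...,1]<300)
P=W[m];print(len(P),P.mean(0))
E
```

```text
8.8 [590.8 219.9 227.9] [ 3.132e+00 -1.000e-03  1.568e+00] F [-0.3 -0.  -1.9] op 85.5 j [ 0.25  0.28 -0.03  1.25 -0.    0.26]
136 [591.42378899 213.17074277 119.42643469]
```

View pics/s5.png

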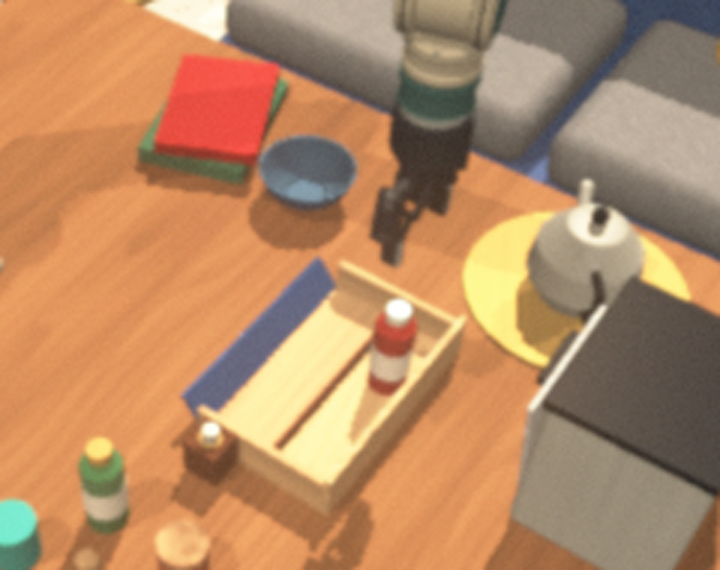

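Request:
jog_arm(
  moves=[
    {"x": -0.02, "y": -0.009, "z": 0, "roll": 0, "claw": 1},
    {"x": -0.055, "y": -0.025, "z": 0, "roll": 0, "claw": 1},
    {"x": -0.09, "y": -0.041, "z": 0, "roll": 0, "claw": 1},
    {"x": -0.127, "y": -0.057, "z": 0, "roll": 0, "claw": 1},
    {"x": -0.164, "y": -0.074, "z": 0, "roll": 0, "claw": 1},
    {"x": -0.201, "y": -0.091, "z": 0, "roll": 0, "claw": 1},
    {"x": -0.238, "y": -0.107, "z": 0, "roll": 0, "claw": 1},
    {"x": -0.273, "y": -0.123, "z": 0, "roll": 0, "claw": 1},
    {"x": -0.305, "y": -0.138, "z": 0, "roll": 0, "claw": 1},
    {"x": -0.326, "y": -0.147, "z": 0, "roll": 0, "claw": 1},
    {"x": -0.326, "y": -0.147, "z": 0, "roll": 0, "claw": 1},
    {"x": -0.326, "y": -0.147, "z": 0.03, "roll": 0, "claw": 1},
    {"x": -0.326, "y": -0.147, "z": 0.06, "roll": 0, "claw": 1},
    {"x": -0.326, "y": -0.147, "z": 0.06, "roll": 0, "claw": 1},
    {"x": -0.326, "y": -0.147, "z": 0.06, "roll": 0, "claw": 1},
  ],
)

```text
clock: 10.1
position: [438.9, -104.6, 161.9]
tcp_rot: [-3.139, -0.003, 1.569]
ft_force: [-0.9, 0.3, 0.8]
opening: 85.3
```

```bash
python3 - <<'E'
from h import *
s=pose(); c=cam("scene"); save(c,"s6.png",(160,120,400,310),3); W=world(c)
m=(W[...,2]>105)&(W[...,2]<136)&(W[...,0]>400)&(W[...,0]<480)&(W[...,1]>-150)&(W[...,1]<-70)
P=W[m];print(len(P),P.mean(0),(P.max(0)+P.min(0))/2);pose()
E
```

```text
10.1 [ 438.9 -104.6  161.9] [-3.139e+00 -3.000e-03  1.569e+00] F [-0.9  0.3  0.8] op 85.3 j [-0.38  0.02 -0.48  1.07  0.   -0.38]
108 [ 446.41299939 -110.4717201   117.59463462] [ 443.81383992 -108.03582727  117.6245725 ]
10.15 [ 440.7 -105.3  163.8] [ 3.140e+00 -2.000e-03  1.569e+00] F [0.4 0.2 0.9] op 85.1 j [-0.38  0.02 -0.48  1.07  0.   -0.38]
```

View pics/s6.png

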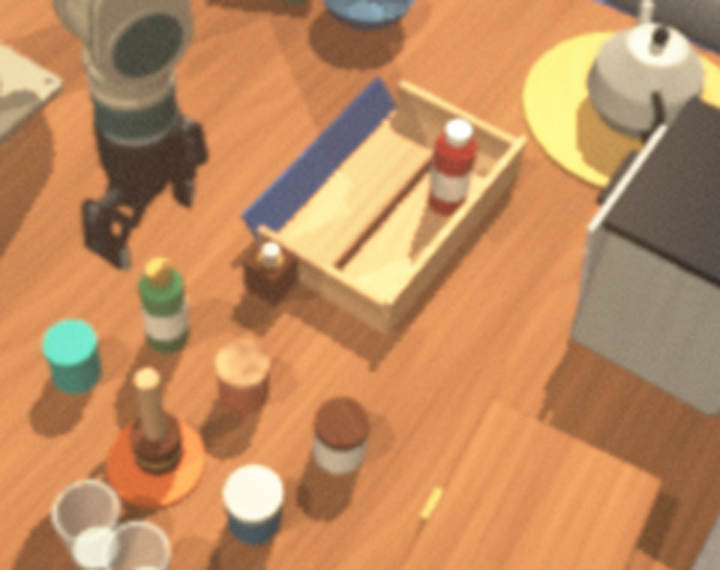

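Request:
jog_arm(
  moves=[
    {"x": 0, "y": 0.002, "z": 0.03, "roll": 0, "claw": 1},
    {"x": 0, "y": 0.002, "z": 0.06, "roll": 0, "claw": 1},
    {"x": 0, "y": 0.002, "z": 0.085, "roll": 0, "claw": 1},
    {"x": 0, "y": 0.002, "z": 0.099, "roll": 0, "claw": 1},
    {"x": 0, "y": 0.002, "z": 0.099, "roll": 0, "claw": 1},
    {"x": 0, "y": 0.002, "z": 0.099, "roll": 0, "claw": 1},
    {"x": 0, "y": 0.002, "z": 0.099, "roll": 0, "claw": -1},
    {"x": 0, "y": 0.002, "z": 0.099, "roll": 0, "claw": -1},
    {"x": 0, "y": 0.002, "z": 0.099, "roll": 0, "claw": -1},
    {"x": 0, "y": 0.002, "z": 0.099, "roll": 0, "claw": -1},
    {"x": 0, "y": 0.002, "z": 0.099, "roll": 0, "claw": -1},
    {"x": 0, "y": 0.002, "z": 0.099, "roll": 0, "claw": -1},
    {"x": 0, "y": 0.002, "z": 0.099, "roll": 0, "claw": -1},
    {"x": 0, "y": 0.002, "z": 0.099, "roll": 0, "claw": -1},
  ],
)

```text
clock: 11.32
position: [444.4, -105.8, 66.6]
tcp_rot: [3.137, -0.0, 1.569]
ft_force: [-0.7, 0.5, 5.1]
opening: 44.7
```

Request:
jog_arm(
  moves=[
    {"x": 0, "y": 0, "z": -0.02, "roll": 0, "claw": -1},
    {"x": 0, "y": 0, "z": -0.05, "roll": 0, "claw": -1},
    {"x": 0, "y": 0, "z": -0.08, "roll": 0, "claw": -1},
    {"x": 0, "y": 0, "z": -0.11, "roll": 0, "claw": -1},
    {"x": 0, "y": 0, "z": -0.14, "roll": 0, "claw": -1},
    {"x": 0, "y": 0, "z": -0.15, "roll": 0, "claw": -1},
    {"x": 0, "y": 0, "z": -0.15, "roll": 0, "claw": -1},
    {"x": 0, "y": 0, "z": -0.15, "roll": 0, "claw": -1},
  ],
)

```text
clock: 11.98
position: [443.5, -105.8, 216.2]
tcp_rot: [3.136, -0.0, 1.569]
ft_force: [0.4, 0.2, -2.0]
opening: 44.4
```

Request:
jog_arm(
  moves=[
    {"x": 0.015, "y": 0.009, "z": 0, "roll": 0, "claw": -1},
    {"x": 0.04, "y": 0.024, "z": 0, "roll": 0, "claw": -1},
    {"x": 0.07, "y": 0.042, "z": 0, "roll": 0, "claw": -1},
    {"x": 0.1, "y": 0.061, "z": 0, "roll": 0, "claw": -1},
    {"x": 0.13, "y": 0.079, "z": 0, "roll": 0, "claw": -1},
    {"x": 0.16, "y": 0.097, "z": 0, "roll": 0, "claw": -1},
    {"x": 0.19, "y": 0.115, "z": 0, "roll": 0, "claw": -1},
    {"x": 0.215, "y": 0.13, "z": 0, "roll": 0, "claw": -1},
    {"x": 0.236, "y": 0.143, "z": 0, "roll": 0, "claw": -1},
    {"x": 0.236, "y": 0.143, "z": 0, "roll": 0, "claw": -1},
    {"x": 0.236, "y": 0.143, "z": 0.03, "roll": 0, "claw": -1},
    {"x": 0.236, "y": 0.143, "z": 0.06, "roll": 0, "claw": -1},
    {"x": 0.236, "y": 0.143, "z": 0.09, "roll": 0, "claw": -1},
    {"x": 0.236, "y": 0.143, "z": 0.12, "roll": 0, "claw": -1},
    {"x": 0.236, "y": 0.143, "z": 0.132, "roll": 0, "claw": -1},
    {"x": 0.236, "y": 0.143, "z": 0.134, "roll": 0, "claw": -1},
    {"x": 0.236, "y": 0.143, "z": 0.134, "roll": 0, "claw": -1},
    {"x": 0.236, "y": 0.143, "z": 0.134, "roll": 0, "claw": -1},
  ],
)

```text
clock: 13.48
position: [588.6, 129.8, 83.9]
tcp_rot: [3.135, -0.0, 1.568]
ft_force: [0.5, 0.5, -1.4]
opening: 44.5
```

Request:
jog_arm(
  moves=[
    {"x": 0, "y": -0.001, "z": 0.004, "roll": 0, "claw": -1},
    {"x": 0, "y": -0.001, "z": 0.006, "roll": 0, "claw": -1},
    {"x": 0, "y": -0.001, "z": 0.008, "roll": 0, "claw": -1},
    {"x": 0, "y": -0.001, "z": 0.008, "roll": 0, "claw": -1},
    {"x": 0, "y": -0.001, "z": 0.008, "roll": 0, "claw": -1},
  ],
)

```text
clock: 13.9
position: [587.8, 129.8, 76.3]
tcp_rot: [3.134, -0.0, 1.568]
ft_force: [0.5, 0.2, -1.8]
opening: 44.7
```

Request:
jog_arm(
  moves=[
    {"x": 0, "y": 0, "z": 0.002, "roll": 0, "claw": -1},
    {"x": 0, "y": 0, "z": 0.003, "roll": 0, "claw": -1},
    {"x": 0, "y": 0, "z": 0.003, "roll": 0, "claw": -1},
    {"x": 0, "y": 0, "z": 0.003, "roll": 0, "claw": -1},
  ],
)

```text
clock: 14.23
position: [588.6, 129.9, 74.6]
tcp_rot: [3.133, -0.001, 1.569]
ft_force: [-0.7, -1.5, 5.2]
opening: 45.1
```

Request:
jog_arm(
  moves=[
    {"x": 0, "y": 0, "z": 0, "roll": 0, "claw": 0.6},
    {"x": 0, "y": 0, "z": 0, "roll": 0, "claw": 0.6},
    {"x": 0, "y": 0, "z": 0, "roll": 0, "claw": 0.6},
    {"x": 0, "y": 0, "z": 0, "roll": 0, "claw": 0.6},
    {"x": 0, "y": 0, "z": 0, "roll": 0, "claw": 0.6},
    {"x": 0, "y": 0, "z": -0.02, "roll": 0, "claw": 0.6},
    {"x": 0, "y": 0, "z": -0.05, "roll": 0, "claw": 0.6},
    {"x": 0, "y": 0, "z": -0.08, "roll": 0, "claw": 0.6},
    {"x": 0, "y": 0, "z": -0.115, "roll": 0, "claw": 1},
    {"x": 0, "y": 0, "z": -0.15, "roll": 0, "claw": 1},
    {"x": 0, "y": 0, "z": -0.15, "roll": 0, "claw": 1},
    {"x": 0, "y": 0, "z": -0.15, "roll": 0, "claw": 1},
  ],
)

```text
clock: 15.23
position: [589.4, 130.1, 227.8]
tcp_rot: [3.126, -0.001, 1.569]
ft_force: [-0.5, -0.4, -0.7]
opening: 85.7
```

```bash
cat >> h.py <<'E'
def items(c):
    W=world(c)
    m=(W[...,2]>25)&(W[...,2]<160)&(W[...,0]>330)&(W[...,0]<760)&(W[...,1]<-40)&(W[...,1]>-600)
    n,l,st,ce=cv2.connectedComponentsWithStats(m.astype(np.uint8))
    for i in range(1,n):
        if st[i,4]<25: continue
        P=W[l==i]; zt=np.percentile(P[:,2],97); T=P[P[:,2]>zt-5]; px=c["pixels"][l==i][P[:,2]>zt-5].mean(0)
        print(np.round(ce[i]),"z",round(zt,1),"mid",np.round((T.max(0)+T.min(0))/2,1)[:2],"ext",np.round(T.max(0)-T.min(0))[:2],px.round())
E
python3 - <<'E'
from h import *
s=pose(); c=cam("scene"); save(c,"s7.png",(140,100,400,310),3); items(c)
E
```

```text
15.23 [589.4 130.1 227.8] [ 3.126e+00 -1.000e-03  1.569e+00] F [-0.5 -0.4 -0.7] op 85.7 j [ 0.11  0.23 -0.09  1.23 -0.    0.11]
[184. 236.] z 64.4 mid [ 396.  -196.8] ext [50. 50.] [127. 228. 197.]
[241. 243.] z 64.1 mid [ 549.6 -114.2] ext [53. 52.] [242. 186. 123.]
[211. 261.] z 152.0 mid [ 525.9 -219.8] ext [18. 20.] [245. 209. 140.]
[273. 263.] z 64.1 mid [ 665.5 -110.1] ext [52. 53.] [116.  73.  48.]
[244. 286.] z 63.6 mid [ 640.3 -217.9] ext [53. 53.] [235. 227. 206.]
[197. 300.] z 87.0 mid [ 570.  -328.8] ext [118.  61.] [225. 204. 173.]
[238. 337.] z 64.1 mid [ 710.9 -338.5] ext [53. 53.] [229. 130. 133.]
```

View pics/s7.png

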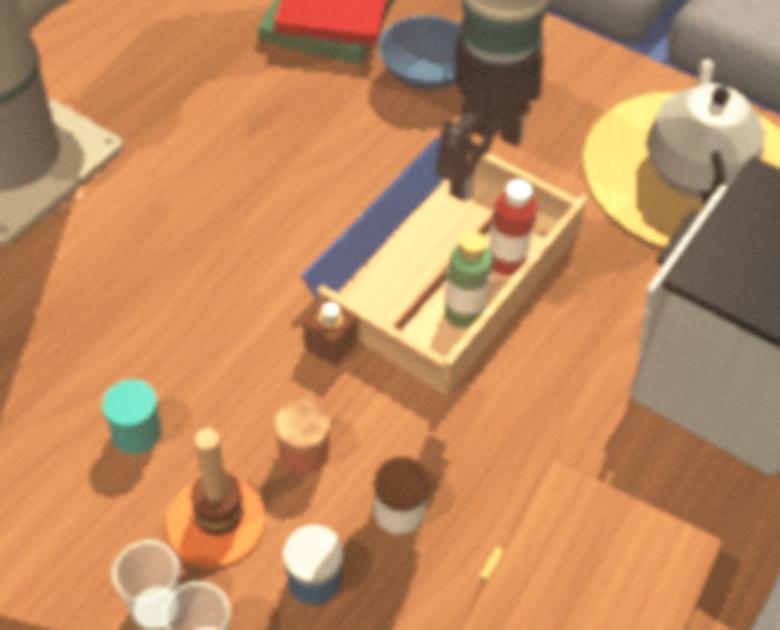

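Request:
jog_arm(
  moves=[
    {"x": -0.02, "y": -0.003, "z": 0, "roll": 0, "claw": 1},
    {"x": -0.055, "y": -0.009, "z": 0, "roll": 0, "claw": 1},
    {"x": -0.09, "y": -0.015, "z": 0, "roll": 0, "claw": 1},
    {"x": -0.127, "y": -0.021, "z": 0, "roll": 0, "claw": 1},
    {"x": -0.164, "y": -0.027, "z": 0, "roll": 0, "claw": 1},
    {"x": -0.2, "y": -0.033, "z": 0, "roll": 0, "claw": 1},
    {"x": -0.23, "y": -0.038, "z": 0, "roll": 0, "claw": 1},
    {"x": -0.243, "y": -0.04, "z": 0, "roll": 0, "claw": 1},
    {"x": -0.243, "y": -0.04, "z": 0.03, "roll": 0, "claw": 1},
    {"x": -0.243, "y": -0.04, "z": 0.065, "roll": 0, "claw": 1},
    {"x": -0.243, "y": -0.04, "z": 0.1, "roll": 0, "claw": 1},
    {"x": -0.243, "y": -0.04, "z": 0.12, "roll": 0, "claw": 1},
    {"x": -0.243, "y": -0.04, "z": 0.12, "roll": 0, "claw": 1},
    {"x": -0.243, "y": -0.04, "z": 0.12, "roll": 0, "claw": 1},
  ],
)

```text
clock: 16.45
position: [546.2, -111.8, 102.3]
tcp_rot: [3.137, -0.003, 1.569]
ft_force: [-0.4, 0.4, 0.7]
opening: 85.4
```

```bash
python3 - <<'E'
from h import *
c=cam("scene"); s=pose(); items(c); save(cam("wrist"),"w8.png")
E
```

```text
16.5 [ 548.2 -112.5  104.4] [ 3.132e+00 -1.000e-03  1.569e+00] F [0.7 0.6 0.6] op 85.6 j [-0.32  0.25 -0.34  0.97  0.   -0.32]
[250. 216.] z 155.0 mid [556.7 -64.8] ext [ 4. 12.] [96. 75. 60.]
[184. 236.] z 63.8 mid [ 395.6 -197.3] ext [53. 52.] [123. 227. 195.]
[240. 243.] z 143.5 mid [ 553.4 -163.7] ext [9. 9.] [110.  87.  69.]
[211. 261.] z 152.2 mid [ 525.5 -219. ] ext [20. 19.] [245. 207. 139.]
[273. 263.] z 64.0 mid [ 665.3 -110.4] ext [51. 53.] [154.  95.  62.]
[244. 286.] z 64.3 mid [ 640.7 -218. ] ext [53. 51.] [250. 245. 225.]
[197. 300.] z 86.6 mid [ 569.3 -328.5] ext [120.  61.] [219. 199. 170.]
[238. 337.] z 64.2 mid [ 710.2 -338.3] ext [51. 53.] [252. 207. 210.]
```

View pics/w8.png

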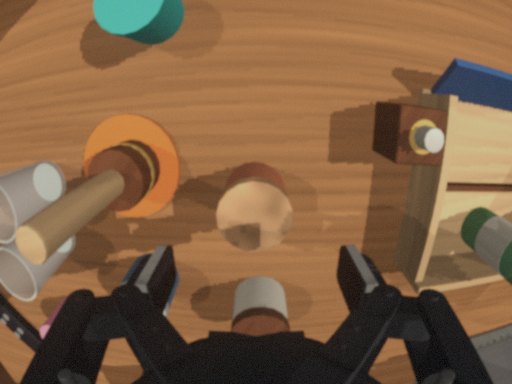

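Request:
jog_arm(
  moves=[
    {"x": 0, "y": 0.001, "z": 0.03, "roll": 0, "claw": 1},
    {"x": 0, "y": 0.001, "z": 0.06, "roll": 0, "claw": 1},
    {"x": 0, "y": 0.001, "z": 0.08, "roll": 0, "claw": 1},
    {"x": 0, "y": 0.001, "z": 0.088, "roll": 0, "claw": 1},
    {"x": 0, "y": 0.001, "z": 0.088, "roll": 0, "claw": 1},
    {"x": 0, "y": 0.001, "z": 0.088, "roll": 0, "claw": 1},
    {"x": 0, "y": 0.001, "z": 0.088, "roll": 0, "claw": -1},
    {"x": 0, "y": 0.001, "z": 0.088, "roll": 0, "claw": -1},
    {"x": 0, "y": 0.001, "z": 0.088, "roll": 0, "claw": -1},
    {"x": 0, "y": 0.001, "z": 0.088, "roll": 0, "claw": -1},
    {"x": 0, "y": 0.001, "z": 0.088, "roll": 0, "claw": -1},
    {"x": 0, "y": 0.001, "z": 0.088, "roll": 0, "claw": -1},
    {"x": 0, "y": 0.001, "z": 0.088, "roll": 0, "claw": -1},
  ],
)

```text
clock: 17.63
position: [553.2, -113.5, 19.7]
tcp_rot: [3.126, 0.001, 1.569]
ft_force: [-0.5, -0.8, 6.4]
opening: 50.7
```

Request:
jog_arm(
  moves=[
    {"x": 0, "y": 0, "z": -0.02, "roll": 0, "claw": -1},
    {"x": 0, "y": 0, "z": -0.05, "roll": 0, "claw": -1},
    {"x": 0, "y": 0, "z": -0.08, "roll": 0, "claw": -1},
    {"x": 0, "y": 0, "z": -0.11, "roll": 0, "claw": -1},
    {"x": 0, "y": 0, "z": -0.14, "roll": 0, "claw": -1},
    {"x": 0, "y": 0, "z": -0.18, "roll": 0, "claw": -1},
    {"x": 0, "y": 0, "z": -0.21, "roll": 0, "claw": -1},
    {"x": 0, "y": 0, "z": -0.21, "roll": 0, "claw": -1},
    {"x": 0, "y": 0, "z": -0.21, "roll": 0, "claw": -1},
  ],
)

```text
clock: 18.38
position: [551.6, -113.9, 232.4]
tcp_rot: [3.121, 0.002, 1.569]
ft_force: [0.6, -0.2, -1.5]
opening: 50.8
```

Request:
jog_arm(
  moves=[
    {"x": 0.015, "y": -0.002, "z": 0, "roll": 0, "claw": -1},
    {"x": 0.045, "y": -0.006, "z": 0, "roll": 0, "claw": -1},
    {"x": 0.08, "y": -0.011, "z": 0, "roll": 0, "claw": -1},
    {"x": 0.115, "y": -0.016, "z": 0, "roll": 0, "claw": -1},
    {"x": 0.152, "y": -0.021, "z": 0, "roll": 0, "claw": -1},
    {"x": 0.19, "y": -0.027, "z": 0, "roll": 0, "claw": -1},
    {"x": 0.228, "y": -0.032, "z": 0, "roll": 0, "claw": -1},
    {"x": 0.266, "y": -0.037, "z": 0, "roll": 0, "claw": -1},
    {"x": 0.302, "y": -0.042, "z": 0, "roll": 0, "claw": -1},
    {"x": 0.335, "y": -0.047, "z": 0, "roll": 0, "claw": -1},
    {"x": 0.36, "y": -0.05, "z": 0, "roll": 0, "claw": -1},
    {"x": 0.37, "y": -0.052, "z": 0.0, "roll": 0, "claw": -1},
    {"x": 0.37, "y": -0.052, "z": 0.03, "roll": 0, "claw": -1},
    {"x": 0.37, "y": -0.052, "z": 0.06, "roll": 0, "claw": -1},
    {"x": 0.37, "y": -0.052, "z": 0.09, "roll": 0, "claw": -1},
    {"x": 0.37, "y": -0.052, "z": 0.12, "roll": 0, "claw": -1},
    {"x": 0.37, "y": -0.052, "z": 0.12, "roll": 0, "claw": -1},
  ],
)

```text
clock: 19.8
position: [495.8, 253.2, 102.6]
tcp_rot: [3.135, 0.008, 1.569]
ft_force: [-1.8, 0.2, -2.1]
opening: 50.9
```

```bash
python3 - <<'E'
from h import *
pose();c=cam("scene"); s=pose(); save(c,"s9.png",(140,100,400,310),3); save(cam("wrist"),"w9.png");pose()
E
```

```text
19.8 [495.8 253.2 102.6] [3.135 0.008 1.569] F [-1.8  0.2 -2.1] op 50.9 j [ 0.36  0.26 -0.34  0.97 -0.01  0.36]
19.85 [497.7 253.9 105.6] [3.132 0.007 1.569] F [-0.2 -0.1 -1.1] op 51.1 j [ 0.36  0.25 -0.34  0.97 -0.01  0.36]
19.9 [500.3 254.9 108.5] [3.126 0.005 1.569] F [-0.2 -0.1  0. ] op 50.9 j [ 0.36  0.25 -0.33  0.97 -0.01  0.36]
```

View pics/s9.png

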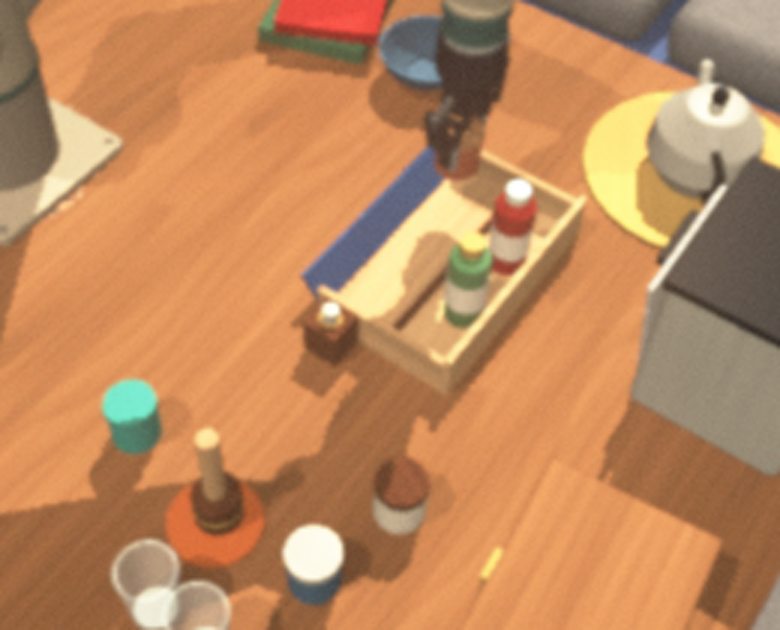

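View pics/w9.png

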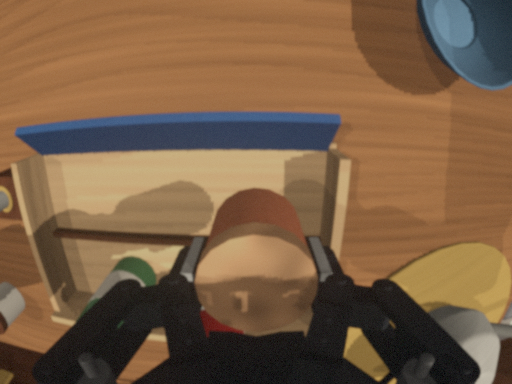

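Request:
jog_arm(
  moves=[
    {"x": 0, "y": -0.001, "z": 0.025, "roll": 0, "claw": -1},
    {"x": 0, "y": -0.001, "z": 0.05, "roll": 0, "claw": -1},
    {"x": 0, "y": -0.001, "z": 0.065, "roll": 0, "claw": -1},
    {"x": 0, "y": -0.001, "z": 0.073, "roll": 0, "claw": -1},
    {"x": 0, "y": -0.001, "z": 0.073, "roll": 0, "claw": -1},
    {"x": 0, "y": -0.001, "z": 0.073, "roll": 0, "claw": -1},
    {"x": 0, "y": -0.001, "z": 0.073, "roll": 0, "claw": -1},
    {"x": 0, "y": -0.001, "z": 0.073, "roll": 0, "claw": -1},
  ],
)

```text
clock: 20.57
position: [502.1, 255.2, 37.4]
tcp_rot: [3.123, 0.003, 1.569]
ft_force: [-0.3, -0.2, -1.1]
opening: 51.2
```

Request:
jog_arm(
  moves=[
    {"x": 0, "y": -0.003, "z": 0.004, "roll": 0, "claw": -1},
    {"x": 0, "y": -0.003, "z": 0.008, "roll": 0, "claw": -1},
    {"x": 0, "y": -0.003, "z": 0.009, "roll": 0, "claw": -1},
    {"x": 0, "y": -0.003, "z": 0.009, "roll": 0, "claw": -1},
    {"x": 0, "y": -0.003, "z": 0.009, "roll": 0, "claw": -1},
  ],
)

```text
clock: 20.98
position: [499.1, 255.1, 28.1]
tcp_rot: [3.123, 0.004, 1.569]
ft_force: [0.4, -0.7, -1.1]
opening: 51.0
```

Request:
jog_arm(
  moves=[
    {"x": 0, "y": 0, "z": 0.002, "roll": 0, "claw": -1},
    {"x": 0, "y": 0, "z": 0.003, "roll": 0, "claw": -1},
    {"x": 0, "y": 0, "z": 0.003, "roll": 0, "claw": -1},
    {"x": 0, "y": 0, "z": 0.003, "roll": 0, "claw": -1},
  ],
)

```text
clock: 21.32
position: [499.5, 255.1, 27.7]
tcp_rot: [3.123, 0.004, 1.569]
ft_force: [-5.5, -3.3, 16.8]
opening: 51.1
```

Request:
jog_arm(
  moves=[
    {"x": 0, "y": 0, "z": -0.001, "roll": 0, "claw": -1},
    {"x": 0, "y": 0, "z": -0.001, "roll": 0, "claw": 0.45},
    {"x": 0, "y": 0, "z": -0.001, "roll": 0, "claw": 0.45},
    {"x": 0, "y": 0, "z": -0.001, "roll": 0, "claw": 0.45},
    {"x": 0, "y": 0, "z": -0.001, "roll": 0, "claw": 0.45},
    {"x": 0, "y": 0, "z": -0.02, "roll": 0, "claw": 0.45},
    {"x": 0, "y": 0, "z": -0.05, "roll": 0, "claw": 0.45},
    {"x": 0, "y": 0, "z": -0.08, "roll": 0, "claw": 0.45},
    {"x": 0, "y": 0, "z": -0.11, "roll": 0, "claw": 0.6},
    {"x": 0, "y": 0, "z": -0.15, "roll": 0, "claw": 1},
    {"x": 0, "y": 0, "z": -0.18, "roll": 0, "claw": 1},
    {"x": 0, "y": 0, "z": -0.18, "roll": 0, "claw": 1},
    {"x": 0, "y": 0, "z": -0.18, "roll": 0, "claw": 1},
    {"x": 0, "y": 0, "z": -0.18, "roll": 0, "claw": 1},
  ],
)

```text
clock: 22.48
position: [495.6, 255.6, 206.8]
tcp_rot: [3.124, 0.004, 1.569]
ft_force: [-0.0, -0.1, 0.5]
opening: 85.4
```

```bash
python3 - <<'E'
from h import *
pose();c=cam("scene"); s=pose(); items(c); save(c,"s10.png",(140,100,400,310),3); save(cam("wrist"),"w10.png")
E
```

```text
22.48 [495.6 255.6 206.8] [3.124 0.004 1.569] F [-0.  -0.1  0.5] op 85.4 j [ 0.37  0.16 -0.22  1.17 -0.01  0.37]
22.53 [494.9 255.3 205.8] [3.126 0.005 1.569] F [-0.7 -0.3 -0.9] op 85.2 j [ 0.37  0.16 -0.22  1.17 -0.01  0.37]
[184. 236.] z 64.5 mid [ 396.4 -196.8] ext [52. 52.] [126. 227. 197.]
[211. 261.] z 152.2 mid [ 525.3 -219.1] ext [21. 18.] [204. 150. 100.]
[273. 263.] z 64.0 mid [ 665.4 -110.2] ext [51. 53.] [149.  91.  60.]
[244. 286.] z 63.8 mid [ 640.8 -217.9] ext [52. 53.] [185. 169. 142.]
[197. 300.] z 87.1 mid [ 569.4 -328.5] ext [119.  60.] [211. 194. 168.]
[238. 337.] z 64.2 mid [ 710.8 -337.9] ext [52. 51.] [253. 209. 212.]
```

View pics/s10.png

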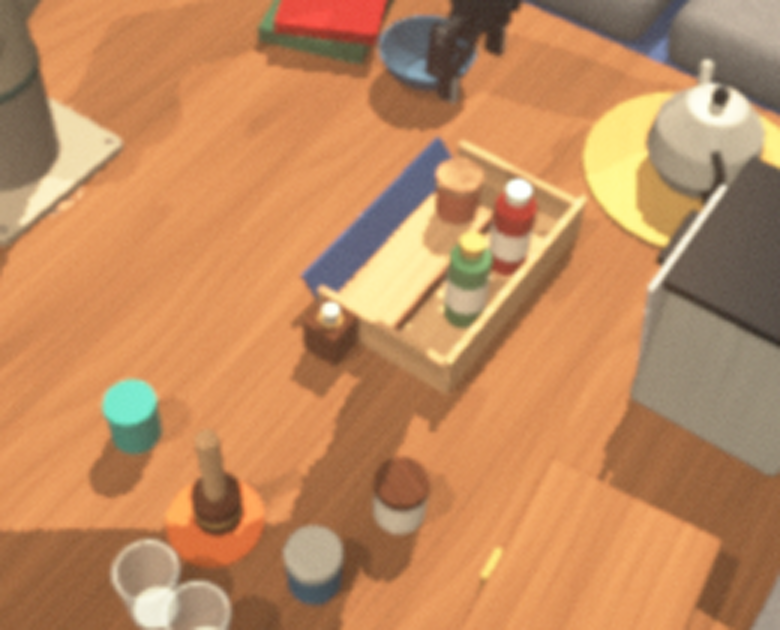

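View pics/w10.png

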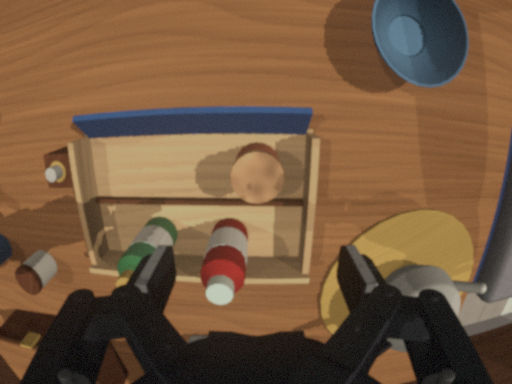

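Request:
jog_arm(
  moves=[
    {"x": -0.02, "y": 0.006, "z": 0, "roll": 0, "claw": 1},
    {"x": -0.055, "y": 0.017, "z": 0, "roll": 0, "claw": 1},
    {"x": -0.092, "y": 0.028, "z": 0, "roll": 0, "claw": 1},
    {"x": -0.13, "y": 0.039, "z": 0, "roll": 0, "claw": 1},
    {"x": -0.168, "y": 0.051, "z": 0, "roll": 0, "claw": 1},
    {"x": -0.206, "y": 0.063, "z": 0, "roll": 0, "claw": 1},
    {"x": -0.244, "y": 0.074, "z": 0, "roll": 0, "claw": 1},
    {"x": -0.282, "y": 0.086, "z": 0, "roll": 0, "claw": 1},
    {"x": -0.32, "y": 0.098, "z": 0, "roll": 0, "claw": 1},
    {"x": -0.358, "y": 0.11, "z": 0, "roll": 0, "claw": 1},
    {"x": -0.396, "y": 0.121, "z": 0, "roll": 0, "claw": 1},
    {"x": -0.43, "y": 0.132, "z": 0, "roll": 0, "claw": 1},
    {"x": -0.458, "y": 0.14, "z": 0, "roll": 0, "claw": 1},
    {"x": -0.472, "y": 0.144, "z": 0, "roll": 0, "claw": 1},
    {"x": -0.472, "y": 0.144, "z": 0.03, "roll": 0, "claw": 1},
    {"x": -0.472, "y": 0.144, "z": 0.065, "roll": 0, "claw": 1},
    {"x": -0.472, "y": 0.144, "z": 0.1, "roll": 0, "claw": 1},
    {"x": -0.472, "y": 0.144, "z": 0.1, "roll": 0, "claw": 1},
    {"x": -0.472, "y": 0.144, "z": 0.1, "roll": 0, "claw": 1},
    {"x": -0.472, "y": 0.144, "z": 0.1, "roll": 0, "claw": 1},
  ],
)

```text
clock: 24.25
position: [639.5, -217.2, 110.7]
tcp_rot: [3.126, 0.005, 1.569]
ft_force: [0.8, -0.7, 0.8]
opening: 85.6
```

```bash
python3 - <<'E'
from h import *
c=cam("scene"); s=pose(); items(c); save(cam("wrist"),"w11.png");pose()
E
```

```text
24.3 [ 640.6 -217.7  112.1] [3.124 0.006 1.569] F [-0.1 -0.2  0.6] op 85.5 j [-0.42  0.43 -0.07  1.05  0.   -0.42]
[184. 236.] z 63.6 mid [ 395.8 -196.7] ext [52. 54.] [119. 222. 190.]
[211. 261.] z 152.0 mid [ 525.6 -219.7] ext [21. 21.] [241. 201. 135.]
[273. 263.] z 63.4 mid [ 665.  -109.8] ext [52. 52.] [137.  85.  56.]
[256. 259.] z 158.6 mid [ 648.1 -170.6] ext [4. 9.] [117.  87.  65.]
[244. 286.] z 146.3 mid [ 646.8 -267. ] ext [ 7. 14.] [118. 106.  90.]
[197. 300.] z 86.9 mid [ 568.9 -329. ] ext [119.  60.] [221. 200. 169.]
[238. 337.] z 64.0 mid [ 711.1 -337.8] ext [52. 52.] [242. 173. 177.]
24.35 [ 641.1 -218.   112.8] [3.122 0.007 1.569] F [-0.2  0.4  1.1] op 85.4 j [-0.42  0.43 -0.07  1.05  0.   -0.42]
```

View pics/w11.png

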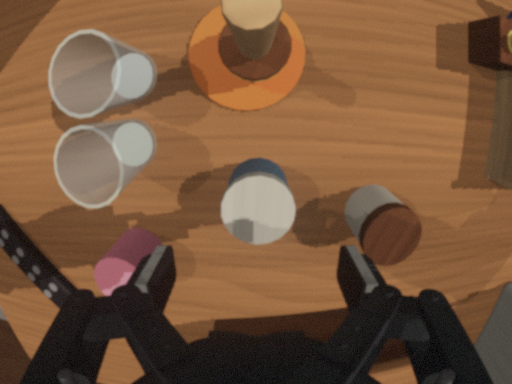

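Request:
jog_arm(
  moves=[
    {"x": 0.001, "y": -0.003, "z": 0.03, "roll": 0, "claw": 1},
    {"x": 0.001, "y": -0.003, "z": 0.06, "roll": 0, "claw": 1},
    {"x": 0.001, "y": -0.003, "z": 0.085, "roll": 0, "claw": 1},
    {"x": 0.001, "y": -0.003, "z": 0.095, "roll": 0, "claw": 1},
    {"x": 0.001, "y": -0.003, "z": 0.095, "roll": 0, "claw": 1},
    {"x": 0.001, "y": -0.003, "z": 0.095, "roll": 0, "claw": 1},
    {"x": 0.001, "y": -0.003, "z": 0.095, "roll": 0, "claw": -1},
    {"x": 0.001, "y": -0.003, "z": 0.095, "roll": 0, "claw": -1},
    {"x": 0.001, "y": -0.003, "z": 0.095, "roll": 0, "claw": -1},
    {"x": 0.001, "y": -0.003, "z": 0.095, "roll": 0, "claw": -1},
    {"x": 0.001, "y": -0.003, "z": 0.095, "roll": 0, "claw": -1},
    {"x": 0.001, "y": -0.003, "z": 0.095, "roll": 0, "claw": -1},
    {"x": 0.001, "y": -0.003, "z": 0.095, "roll": 0, "claw": -1},
  ],
)

```text
clock: 25.43
position: [641.8, -218.4, 20.3]
tcp_rot: [3.118, 0.008, 1.569]
ft_force: [-0.1, 0.7, 6.2]
opening: 51.0
```

Request:
jog_arm(
  moves=[
    {"x": 0, "y": 0, "z": -0.02, "roll": 0, "claw": -1},
    {"x": 0, "y": 0, "z": -0.05, "roll": 0, "claw": -1},
    {"x": 0, "y": 0, "z": -0.08, "roll": 0, "claw": -1},
    {"x": 0, "y": 0, "z": -0.11, "roll": 0, "claw": -1},
    {"x": 0, "y": 0, "z": -0.14, "roll": 0, "claw": -1},
    {"x": 0, "y": 0, "z": -0.18, "roll": 0, "claw": -1},
    {"x": 0, "y": 0, "z": -0.21, "roll": 0, "claw": -1},
    {"x": 0, "y": 0, "z": -0.21, "roll": 0, "claw": -1},
    {"x": 0, "y": 0, "z": -0.21, "roll": 0, "claw": -1},
    {"x": 0, "y": 0, "z": -0.21, "roll": 0, "claw": -1},
    {"x": 0, "y": 0, "z": -0.21, "roll": 0, "claw": -1},
  ],
)

```text
clock: 26.35
position: [635.6, -216.1, 227.9]
tcp_rot: [3.122, 0.006, 1.569]
ft_force: [-1.0, -0.7, -1.5]
opening: 50.9
```

Request:
jog_arm(
  moves=[
    {"x": 0.015, "y": -0.005, "z": 0, "roll": 0, "claw": -1},
    {"x": 0.045, "y": -0.016, "z": 0, "roll": 0, "claw": -1},
    {"x": 0.08, "y": -0.028, "z": 0, "roll": 0, "claw": -1},
    {"x": 0.115, "y": -0.04, "z": 0, "roll": 0, "claw": -1},
    {"x": 0.152, "y": -0.053, "z": 0, "roll": 0, "claw": -1},
    {"x": 0.19, "y": -0.067, "z": 0, "roll": 0, "claw": -1},
    {"x": 0.228, "y": -0.08, "z": 0, "roll": 0, "claw": -1},
    {"x": 0.266, "y": -0.093, "z": 0, "roll": 0, "claw": -1},
    {"x": 0.304, "y": -0.107, "z": 0, "roll": 0, "claw": -1},
    {"x": 0.34, "y": -0.119, "z": 0, "roll": 0, "claw": -1},
    {"x": 0.372, "y": -0.131, "z": 0, "roll": 0, "claw": -1},
    {"x": 0.39, "y": -0.137, "z": 0, "roll": 0, "claw": -1},
    {"x": 0.39, "y": -0.137, "z": 0.03, "roll": 0, "claw": -1},
    {"x": 0.39, "y": -0.137, "z": 0.06, "roll": 0, "claw": -1},
    {"x": 0.39, "y": -0.137, "z": 0.09, "roll": 0, "claw": -1},
    {"x": 0.39, "y": -0.137, "z": 0.12, "roll": 0, "claw": -1},
    {"x": 0.39, "y": -0.137, "z": 0.12, "roll": 0, "claw": -1},
    {"x": 0.39, "y": -0.137, "z": 0.12, "roll": 0, "claw": -1},
    {"x": 0.39, "y": -0.137, "z": 0.12, "roll": 0, "claw": -1},
    {"x": 0.39, "y": -0.137, "z": 0.12, "roll": 0, "claw": -1},
  ],
)

```text
clock: 28.02
position: [503.2, 173.6, 104.6]
tcp_rot: [3.119, 0.006, 1.569]
ft_force: [-0.1, -0.2, -1.3]
opening: 50.8
```

```bash
python3 - <<'E'
from h import *
pose();c=cam("scene"); s=pose(); save(c,"s12.png",(140,100,400,310),3); save(cam("wrist"),"w12.png");pose()
E
```

```text
28.02 [503.2 173.6 104.6] [3.119 0.006 1.569] F [-0.1 -0.2 -1.3] op 50.8 j [ 0.22  0.2  -0.41  0.94 -0.01  0.22]
28.07 [503.5 173.7 104.9] [3.118 0.006 1.569] F [-0.8 -0.8 -1.2] op 51.0 j [ 0.22  0.2  -0.41  0.94 -0.01  0.22]
28.12 [503.4 173.7 104.8] [3.118 0.006 1.569] F [ 0.4 -0.2 -1.9] op 50.7 j [ 0.22  0.2  -0.41  0.94 -0.01  0.22]
```

View pics/w12.png

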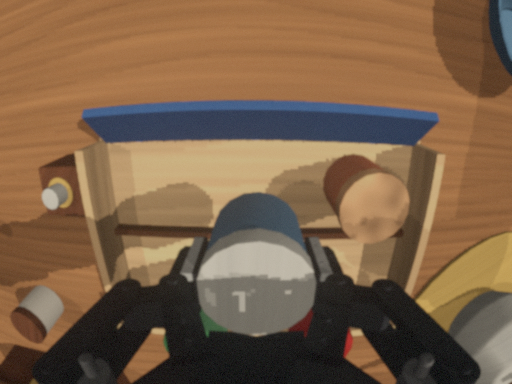

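Request:
jog_arm(
  moves=[
    {"x": 0, "y": -0.007, "z": 0.02, "roll": 0, "claw": -1},
    {"x": 0, "y": -0.007, "z": 0.045, "roll": 0, "claw": -1},
    {"x": 0, "y": -0.007, "z": 0.062, "roll": 0, "claw": -1},
    {"x": 0, "y": -0.007, "z": 0.072, "roll": 0, "claw": -1},
    {"x": 0, "y": -0.007, "z": 0.072, "roll": 0, "claw": -1},
    {"x": 0, "y": -0.007, "z": 0.072, "roll": 0, "claw": -1},
    {"x": 0, "y": -0.007, "z": 0.072, "roll": 0, "claw": -1},
    {"x": 0, "y": -0.007, "z": 0.072, "roll": 0, "claw": -1},
  ],
)

```text
clock: 28.78
position: [499.7, 173.7, 34.3]
tcp_rot: [3.115, 0.005, 1.569]
ft_force: [0.1, -0.8, -1.8]
opening: 51.0
```

Request:
jog_arm(
  moves=[
    {"x": 0, "y": 0, "z": 0.002, "roll": 0, "claw": -1},
    {"x": 0, "y": 0, "z": 0.004, "roll": 0, "claw": -1},
    {"x": 0, "y": 0, "z": 0.004, "roll": 0, "claw": -1},
    {"x": 0, "y": 0, "z": 0.004, "roll": 0, "claw": -1},
  ],
)

```text
clock: 29.12
position: [499.7, 173.6, 30.3]
tcp_rot: [3.115, 0.005, 1.569]
ft_force: [0.0, 0.0, -1.2]
opening: 50.9
```

Request:
jog_arm(
  moves=[
    {"x": 0, "y": 0, "z": 0.002, "roll": 0, "claw": -1},
    {"x": 0, "y": 0, "z": 0.003, "roll": 0, "claw": -1},
    {"x": 0, "y": 0, "z": 0.003, "roll": 0, "claw": -1},
    {"x": 0, "y": 0, "z": 0.003, "roll": 0, "claw": -1},
  ],
)

```text
clock: 29.45
position: [500.3, 173.7, 28.2]
tcp_rot: [3.114, 0.005, 1.569]
ft_force: [-1.0, 0.1, 6.1]
opening: 50.9
```

Request:
jog_arm(
  moves=[
    {"x": 0, "y": 0, "z": 0, "roll": 0, "claw": 0.4},
    {"x": 0, "y": 0, "z": 0, "roll": 0, "claw": 0.4},
    {"x": 0, "y": 0, "z": 0, "roll": 0, "claw": 0.4},
    {"x": 0, "y": 0, "z": 0, "roll": 0, "claw": 0.4},
    {"x": 0, "y": 0, "z": 0, "roll": 0, "claw": 0.4},
    {"x": 0, "y": 0, "z": -0.02, "roll": 0, "claw": 0.4},
    {"x": 0, "y": 0, "z": -0.05, "roll": 0, "claw": 0.4},
    {"x": 0, "y": 0, "z": -0.08, "roll": 0, "claw": 0.4},
    {"x": 0, "y": 0, "z": -0.11, "roll": 0, "claw": 0.6},
    {"x": 0, "y": 0, "z": -0.15, "roll": 0, "claw": 1},
    {"x": 0, "y": 0, "z": -0.19, "roll": 0, "claw": 1},
    {"x": 0, "y": 0, "z": -0.23, "roll": 0, "claw": 1},
    {"x": 0, "y": 0, "z": -0.23, "roll": 0, "claw": 1},
    {"x": 0, "y": 0, "z": -0.23, "roll": 0, "claw": 1},
  ],
)

```text
clock: 30.62
position: [496.2, 175.3, 261.6]
tcp_rot: [3.107, 0.003, 1.569]
ft_force: [-0.8, -0.0, -0.7]
opening: 85.1
```

```bash
python3 - <<'E'
from h import *
pose();c=cam("scene"); s=pose(); items(c); save(c,"s13.png",(140,100,400,310),3)
E
```

```text
30.62 [496.2 175.3 261.6] [3.107e+00 3.000e-03 1.569e+00] F [-0.8 -0.  -0.7] op 85.1 j [ 0.22  0.06 -0.22  1.26 -0.01  0.22]
30.67 [494.6 175.  259.1] [3.112 0.004 1.569] F [-0.2  0.8 -0.4] op 85.0 j [ 0.22  0.07 -0.22  1.26 -0.01  0.22]
[184. 236.] z 63.8 mid [ 395.7 -197.1] ext [52. 52.] [126. 228. 196.]
[211. 261.] z 151.9 mid [ 525.4 -219.6] ext [20. 21.] [207. 154. 102.]
[273. 263.] z 63.6 mid [ 665.3 -110.6] ext [51. 52.] [155.  94.  61.]
[197. 300.] z 86.8 mid [ 568.8 -328.9] ext [119.  61.] [220. 200. 170.]
[238. 337.] z 64.5 mid [ 710.9 -338. ] ext [52. 53.] [252. 206. 210.]
```

View pics/s13.png

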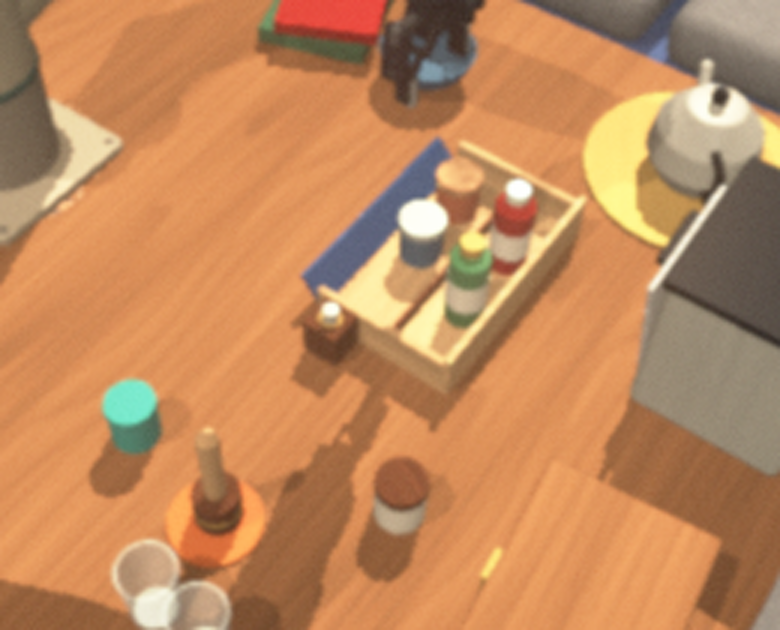

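Request:
jog_arm(
  moves=[
    {"x": -0.02, "y": 0.012, "z": 0, "roll": 0, "claw": 1},
    {"x": -0.05, "y": 0.029, "z": 0, "roll": 0, "claw": 1},
    {"x": -0.083, "y": 0.048, "z": 0, "roll": 0, "claw": 1},
    {"x": -0.116, "y": 0.068, "z": 0, "roll": 0, "claw": 1},
    {"x": -0.15, "y": 0.087, "z": 0, "roll": 0, "claw": 1},
    {"x": -0.184, "y": 0.107, "z": 0, "roll": 0, "claw": 1},
    {"x": -0.218, "y": 0.127, "z": 0, "roll": 0, "claw": 1},
    {"x": -0.252, "y": 0.147, "z": 0, "roll": 0, "claw": 1},
    {"x": -0.285, "y": 0.166, "z": 0, "roll": 0, "claw": 1},
    {"x": -0.285, "y": 0.166, "z": 0, "roll": 0, "claw": 1},
    {"x": -0.285, "y": 0.166, "z": 0.03, "roll": 0, "claw": 1},
    {"x": -0.285, "y": 0.166, "z": 0.07, "roll": 0, "claw": 1},
    {"x": -0.285, "y": 0.166, "z": 0.11, "roll": 0, "claw": 1},
    {"x": -0.285, "y": 0.166, "z": 0.145, "roll": 0, "claw": 1},
  ],
)

```text
clock: 31.83
position: [661.6, -110.1, 115.4]
tcp_rot: [3.117, 0.003, 1.569]
ft_force: [0.4, 1.1, 0.1]
opening: 85.4
```

Request:
jog_arm(
  moves=[
    {"x": 0, "y": 0, "z": 0.01, "roll": 0, "claw": 1},
    {"x": 0, "y": 0, "z": 0.01, "roll": 0, "claw": 1},
    {"x": 0, "y": 0, "z": 0.01, "roll": 0, "claw": 1},
    {"x": 0, "y": 0, "z": 0.01, "roll": 0, "claw": 1},
    {"x": 0, "y": 0, "z": 0.01, "roll": 0, "claw": 1},
  ],
)

```text
clock: 32.25
position: [664.2, -110.6, 108.6]
tcp_rot: [3.112, 0.004, 1.569]
ft_force: [0.8, -0.3, -0.0]
opening: 85.4
```

```bash
python3 - <<'E'
from h import *
pose();c=cam("scene"); s=pose(); items(c);save(cam("wrist"),"w14.png")
E
```

```text
32.25 [ 664.2 -110.6  108.6] [3.112 0.004 1.569] F [ 0.8 -0.3 -0. ] op 85.4 j [-0.26  0.42 -0.09  1.03  0.   -0.26]
32.3 [ 664.1 -110.7  108.6] [3.112 0.004 1.569] F [ 0.4 -0.4  1. ] op 85.4 j [-0.26  0.42 -0.09  1.03  0.   -0.26]
[184. 236.] z 64.5 mid [ 395.8 -196.7] ext [51. 51.] [120. 225. 193.]
[285. 236.] z 151.8 mid [671.6 -66.2] ext [5. 4.] [100.  77.  61.]
[211. 261.] z 152.0 mid [ 525.7 -219.1] ext [20. 20.] [244. 206. 138.]
[274. 263.] z 143.6 mid [ 669.8 -160.7] ext [ 8. 15.] [100.  79.  64.]
[197. 300.] z 86.6 mid [ 568.6 -328.9] ext [119.  61.] [223. 202. 172.]
[238. 337.] z 64.2 mid [ 710.5 -338.5] ext [52. 53.] [229. 132. 135.]
```

View pics/w14.png

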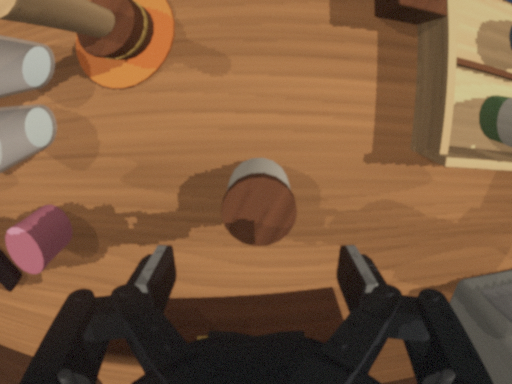

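Request:
jog_arm(
  moves=[
    {"x": 0.001, "y": -0.002, "z": 0.03, "roll": 0, "claw": 1},
    {"x": 0.001, "y": -0.002, "z": 0.06, "roll": 0, "claw": 1},
    {"x": 0.001, "y": -0.002, "z": 0.08, "roll": 0, "claw": 1},
    {"x": 0.001, "y": -0.002, "z": 0.091, "roll": 0, "claw": 1},
    {"x": 0.001, "y": -0.002, "z": 0.091, "roll": 0, "claw": 1},
    {"x": 0.001, "y": -0.002, "z": 0.091, "roll": 0, "claw": 1},
    {"x": 0.001, "y": -0.002, "z": 0.091, "roll": 0, "claw": -1},
    {"x": 0.001, "y": -0.002, "z": 0.091, "roll": 0, "claw": -1},
    {"x": 0.001, "y": -0.002, "z": 0.091, "roll": 0, "claw": -1},
    {"x": 0.001, "y": -0.002, "z": 0.091, "roll": 0, "claw": -1},
    {"x": 0.001, "y": -0.002, "z": 0.091, "roll": 0, "claw": -1},
    {"x": 0.001, "y": -0.002, "z": 0.091, "roll": 0, "claw": -1},
    {"x": 0.001, "y": -0.002, "z": 0.091, "roll": 0, "claw": -1},
  ],
)

```text
clock: 33.43
position: [666.4, -110.3, 19.6]
tcp_rot: [3.108, 0.005, 1.569]
ft_force: [-0.4, 0.5, 6.8]
opening: 51.0
```

Request:
jog_arm(
  moves=[
    {"x": 0, "y": 0, "z": -0.02, "roll": 0, "claw": -1},
    {"x": 0, "y": 0, "z": -0.05, "roll": 0, "claw": -1},
    {"x": 0, "y": 0, "z": -0.08, "roll": 0, "claw": -1},
    {"x": 0, "y": 0, "z": -0.11, "roll": 0, "claw": -1},
    {"x": 0, "y": 0, "z": -0.14, "roll": 0, "claw": -1},
    {"x": 0, "y": 0, "z": -0.18, "roll": 0, "claw": -1},
    {"x": 0, "y": 0, "z": -0.21, "roll": 0, "claw": -1},
    {"x": 0, "y": 0, "z": -0.21, "roll": 0, "claw": -1},
    {"x": 0, "y": 0, "z": -0.21, "roll": 0, "claw": -1},
    {"x": 0, "y": 0, "z": -0.21, "roll": 0, "claw": -1},
    {"x": 0, "y": 0, "z": -0.21, "roll": 0, "claw": -1},
  ],
)

```text
clock: 34.35
position: [657.7, -108.9, 226.7]
tcp_rot: [3.113, 0.003, 1.569]
ft_force: [0.6, 0.1, -2.5]
opening: 51.0
```

Request:
jog_arm(
  moves=[
    {"x": 0.02, "y": -0.016, "z": 0, "roll": 0, "claw": -1},
    {"x": 0.045, "y": -0.036, "z": 0, "roll": 0, "claw": -1},
    {"x": 0.072, "y": -0.058, "z": 0, "roll": 0, "claw": -1},
    {"x": 0.1, "y": -0.081, "z": 0, "roll": 0, "claw": -1},
    {"x": 0.128, "y": -0.104, "z": 0, "roll": 0, "claw": -1},
    {"x": 0.156, "y": -0.127, "z": 0, "roll": 0, "claw": -1},
    {"x": 0.184, "y": -0.15, "z": 0, "roll": 0, "claw": -1},
    {"x": 0.204, "y": -0.166, "z": 0, "roll": 0, "claw": -1},
    {"x": 0.204, "y": -0.166, "z": 0.0, "roll": 0, "claw": -1},
    {"x": 0.204, "y": -0.166, "z": 0.03, "roll": 0, "claw": -1},
    {"x": 0.204, "y": -0.166, "z": 0.06, "roll": 0, "claw": -1},
    {"x": 0.204, "y": -0.166, "z": 0.09, "roll": 0, "claw": -1},
    {"x": 0.204, "y": -0.166, "z": 0.12, "roll": 0, "claw": -1},
    {"x": 0.204, "y": -0.166, "z": 0.12, "roll": 0, "claw": -1},
    {"x": 0.204, "y": -0.166, "z": 0.12, "roll": 0, "claw": -1},
    {"x": 0.204, "y": -0.166, "z": 0.12, "roll": 0, "claw": -1},
    {"x": 0.204, "y": -0.166, "z": 0.12, "roll": 0, "claw": -1},
  ],
)

```text
clock: 35.77
position: [497.4, 94.9, 103.2]
tcp_rot: [3.11, 0.003, 1.569]
ft_force: [1.4, -0.1, -2.2]
opening: 51.0
```

```bash
python3 - <<'E'
from h import *
pose();save(cam("wrist"),"w15.png");pose()
E
```

```text
35.77 [497.4  94.9 103.2] [3.110e+00 3.000e-03 1.569e+00] F [ 1.4 -0.1 -2.2] op 51.0 j [ 0.06  0.15 -0.47  0.91 -0.01  0.07]
35.82 [497.5  95.  103.4] [3.109e+00 3.000e-03 1.569e+00] F [-0.4  1.3 -1.3] op 50.7 j [ 0.06  0.15 -0.47  0.91 -0.01  0.07]
```

View pics/w15.png

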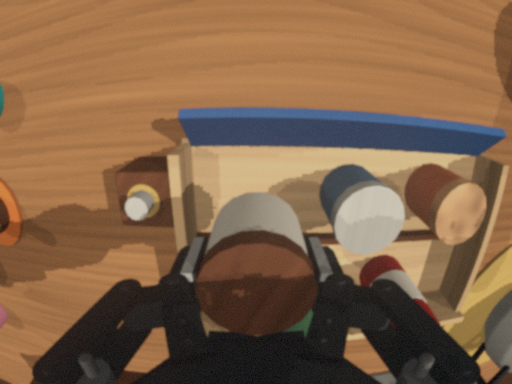

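Request:
jog_arm(
  moves=[
    {"x": 0, "y": -0.002, "z": 0.02, "roll": 0, "claw": -1},
    {"x": 0, "y": -0.002, "z": 0.045, "roll": 0, "claw": -1},
    {"x": 0, "y": -0.002, "z": 0.062, "roll": 0, "claw": -1},
    {"x": 0, "y": -0.002, "z": 0.071, "roll": 0, "claw": -1},
    {"x": 0, "y": -0.002, "z": 0.071, "roll": 0, "claw": -1},
    {"x": 0, "y": -0.002, "z": 0.071, "roll": 0, "claw": -1},
    {"x": 0, "y": -0.002, "z": 0.071, "roll": 0, "claw": -1},
    {"x": 0, "y": -0.002, "z": 0.071, "roll": 0, "claw": -1},
  ],
)

```text
clock: 36.48
position: [499.5, 94.9, 34.0]
tcp_rot: [3.106, 0.003, 1.569]
ft_force: [0.8, 0.2, -2.3]
opening: 51.2
```

Request:
jog_arm(
  moves=[
    {"x": 0, "y": 0, "z": 0.002, "roll": 0, "claw": -1},
    {"x": 0, "y": 0, "z": 0.004, "roll": 0, "claw": -1},
    {"x": 0, "y": 0, "z": 0.004, "roll": 0, "claw": -1},
    {"x": 0, "y": 0, "z": 0.004, "roll": 0, "claw": -1},
  ],
)

```text
clock: 36.82
position: [499.6, 94.9, 30.1]
tcp_rot: [3.106, 0.003, 1.569]
ft_force: [0.4, -0.1, -1.9]
opening: 50.8
```

Request:
jog_arm(
  moves=[
    {"x": 0, "y": 0, "z": 0.002, "roll": 0, "claw": -1},
    {"x": 0, "y": 0, "z": 0.003, "roll": 0, "claw": -1},
    {"x": 0, "y": 0, "z": 0.003, "roll": 0, "claw": -1},
    {"x": 0, "y": 0, "z": 0.003, "roll": 0, "claw": -1},
  ],
)

```text
clock: 37.15
position: [499.9, 94.9, 27.6]
tcp_rot: [3.106, 0.003, 1.569]
ft_force: [-1.8, -0.5, 4.5]
opening: 50.7
```

Contact. Releasing, then lifting and backing off toward the robot.

Request:
jog_arm(
  moves=[
    {"x": 0, "y": 0, "z": 0, "roll": 0, "claw": 0.4},
    {"x": 0, "y": 0, "z": 0, "roll": 0, "claw": 0.4},
    {"x": 0, "y": 0, "z": 0, "roll": 0, "claw": 0.4},
    {"x": 0, "y": 0, "z": 0, "roll": 0, "claw": 0.4},
    {"x": 0, "y": 0, "z": 0, "roll": 0, "claw": 0.4},
    {"x": 0, "y": 0, "z": -0.02, "roll": 0, "claw": 0.4},
    {"x": 0, "y": 0, "z": -0.05, "roll": 0, "claw": 0.4},
    {"x": 0, "y": 0, "z": -0.08, "roll": 0, "claw": 0.4},
    {"x": 0, "y": 0, "z": -0.11, "roll": 0, "claw": 0.6},
    {"x": 0, "y": 0, "z": -0.14, "roll": 0, "claw": 0.6},
    {"x": 0, "y": 0, "z": -0.16, "roll": 0, "claw": 0.0},
    {"x": 0, "y": 0, "z": -0.16, "roll": 0, "claw": -1},
    {"x": 0, "y": 0, "z": -0.16, "roll": 0, "claw": -1},
    {"x": 0, "y": 0, "z": -0.16, "roll": 0, "claw": -1},
  ],
)

```text
clock: 38.32
position: [493.5, 95.3, 186.5]
tcp_rot: [3.107, 0.003, 1.569]
ft_force: [0.5, 0.1, -0.0]
opening: 20.1
```

```bash
python3 - <<'E'
from h import *
pose();c=cam("scene"); s=pose(); items(c); save(c,"s16.png",(140,100,400,310),3)
W=world(c); px=c["pixels"].astype(int)
reg=(W[...,0]>400)&(W[...,0]<470)&(W[...,1]>-20)&(W[...,1]<360)&(px[...,2]>px[...,0]+15)
P=W[reg]; 
for z in range(10,55,8):
    Q=P[abs(P[:,2]-z)<4]; 
    if len(Q): print(z,len(Q),Q.mean(0).round(1), Q[:,1].min().round(), Q[:,1].max().round())
E
```

```text
38.32 [493.5  95.3 186.5] [3.107e+00 3.000e-03 1.569e+00] F [ 0.5  0.1 -0. ] op 20.1 j [ 0.07  0.07 -0.38  1.09 -0.01  0.07]
38.37 [493.   95.2 185.9] [3.109e+00 3.000e-03 1.569e+00] F [ 0.8 -0.5 -1.1] op 12.4 j [ 0.07  0.07 -0.38  1.09 -0.01  0.07]
[184. 236.] z 64.0 mid [ 395.5 -196.4] ext [52. 53.] [124. 227. 196.]
[211. 261.] z 151.9 mid [ 525.4 -219.7] ext [20. 21.] [201. 148.  98.]
[197. 300.] z 86.7 mid [ 569.2 -328.9] ext [118.  61.] [220. 201. 172.]
[238. 337.] z 64.4 mid [ 711.1 -338. ] ext [52. 53.] [252. 207. 210.]
10 3 [453.9 162.9  12.9] 72.0 250.0
18 49 [453.8 152.1  18.8] 65.0 265.0
26 111 [449.1 167.1  26.2] 52.0 305.0
34 156 [443.7 170.4  34. ] 43.0 305.0
42 164 [437.7 167.7  41.9] 39.0 305.0
50 51 [434.9 167.7  48.1] 42.0 300.0
```

View pics/s16.png

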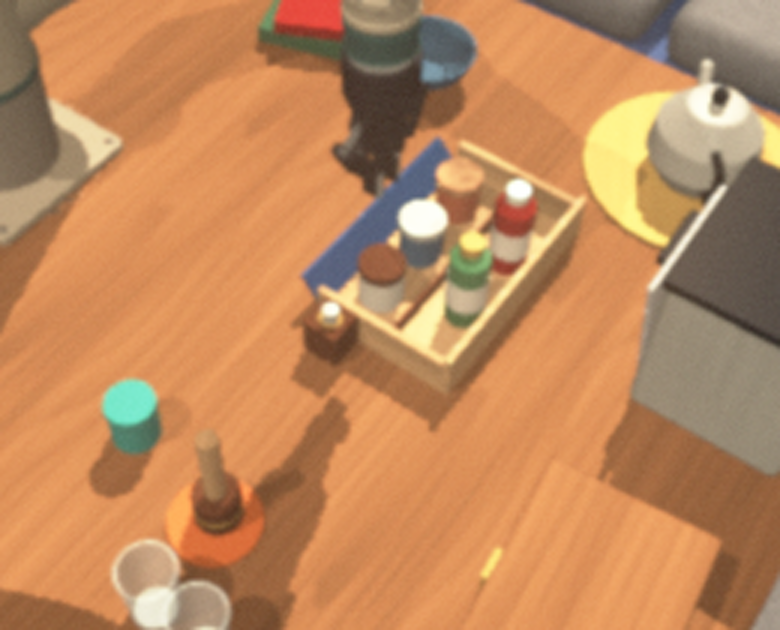

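Request:
jog_arm(
  moves=[
    {"x": 0.015, "y": -0.02, "z": 0, "roll": 0, "claw": -1},
    {"x": 0.03, "y": -0.05, "z": 0, "roll": 0, "claw": -1},
    {"x": 0.05, "y": -0.08, "z": 0, "roll": 0, "claw": -1},
    {"x": 0.07, "y": -0.11, "z": 0, "roll": 0, "claw": -1},
    {"x": 0.081, "y": -0.122, "z": 0, "roll": 0, "claw": -1},
    {"x": 0.081, "y": -0.122, "z": 0.03, "roll": 0, "claw": -1},
    {"x": 0.081, "y": -0.122, "z": 0.06, "roll": 0, "claw": -1},
    {"x": 0.081, "y": -0.122, "z": 0.09, "roll": 0, "claw": -1},
    {"x": 0.081, "y": -0.122, "z": 0.12, "roll": 0, "claw": -1},
    {"x": 0.081, "y": -0.122, "z": 0.145, "roll": 0, "claw": -1},
    {"x": 0.081, "y": -0.122, "z": 0.15, "roll": 0, "claw": -1},
    {"x": 0.081, "y": -0.122, "z": 0.15, "roll": 0, "claw": -1},
    {"x": 0.081, "y": -0.122, "z": 0.15, "roll": 0, "claw": -1},
    {"x": 0.081, "y": -0.122, "z": 0.15, "roll": 0, "claw": -1},
  ],
)

```text
clock: 39.53
position: [377.3, 176.3, 32.8]
tcp_rot: [3.107, 0.003, 1.569]
ft_force: [-0.3, 1.0, 0.9]
opening: 0.2
```

```bash
python3 - <<'E'
from h import *
pose();c=cam("scene"); s=pose(); save(c,"s17.png",(180,60,400,230),3.5)
E
```

```text
39.53 [377.3 176.3  32.8] [3.107e+00 3.000e-03 1.569e+00] F [-0.3  1.   0.9] op 0.2 j [ 0.29  0.1  -0.72  0.72 -0.01  0.29]
39.58 [377.7 176.4  33.1] [3.106e+00 2.000e-03 1.569e+00] F [ 0.3 -0.7  0.5] op -0.0 j [ 0.29  0.1  -0.72  0.72 -0.01  0.29]
```

View pics/s17.png

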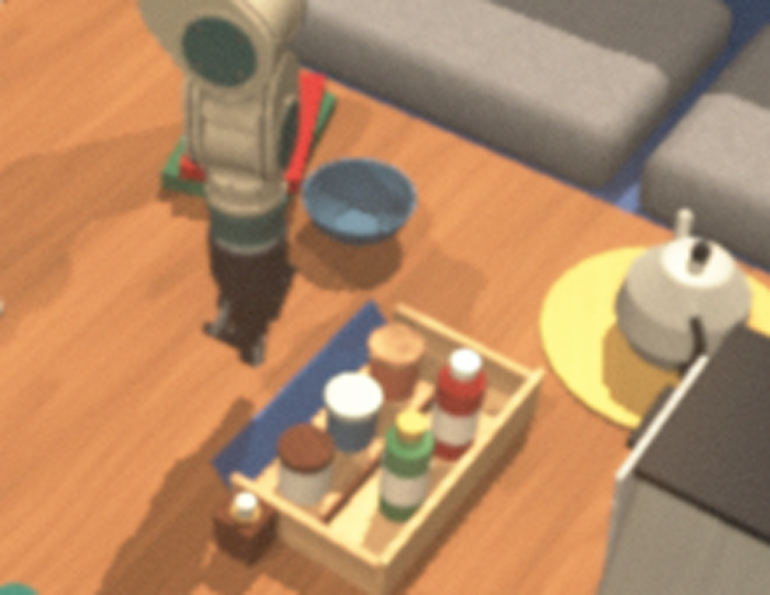

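Request:
jog_arm(
  moves=[
    {"x": 0, "y": 0.015, "z": 0, "roll": 0, "claw": -1},
    {"x": 0, "y": 0.03, "z": 0, "roll": 0, "claw": -1},
    {"x": 0, "y": 0.037, "z": 0, "roll": 0, "claw": -1},
    {"x": 0, "y": 0.041, "z": 0, "roll": 0, "claw": -1},
    {"x": 0, "y": 0.045, "z": 0, "roll": 0, "claw": -1},
    {"x": 0, "y": 0.049, "z": 0, "roll": 0, "claw": -1},
    {"x": 0, "y": 0.053, "z": 0, "roll": 0, "claw": -1},
    {"x": 0, "y": 0.057, "z": 0, "roll": 0, "claw": -1},
    {"x": 0, "y": 0.057, "z": 0, "roll": 0, "claw": -1},
    {"x": 0, "y": 0.057, "z": 0, "roll": 0, "claw": -1},
  ],
)

```text
clock: 40.42
position: [435.8, 176.4, 35.3]
tcp_rot: [3.104, 0.002, 1.569]
ft_force: [-0.1, -0.1, -0.3]
opening: 0.0
```

Request:
jog_arm(
  moves=[
    {"x": 0, "y": 0.002, "z": 0, "roll": 0, "claw": -1},
    {"x": 0, "y": 0.003, "z": 0, "roll": 0, "claw": -1},
    {"x": 0, "y": 0.003, "z": 0, "roll": 0, "claw": -1},
    {"x": 0, "y": 0.003, "z": 0, "roll": 0, "claw": -1},
  ],
)

```text
clock: 40.75
position: [439.2, 176.5, 35.5]
tcp_rot: [3.103, 0.002, 1.569]
ft_force: [-0.9, -0.4, 0.1]
opening: 0.0
```

Request:
jog_arm(
  moves=[
    {"x": 0, "y": 0.002, "z": 0, "roll": 0, "claw": -1},
    {"x": 0, "y": 0.004, "z": 0, "roll": 0, "claw": -1},
    {"x": 0, "y": 0.005, "z": 0, "roll": 0, "claw": -1},
    {"x": 0, "y": 0.005, "z": 0, "roll": 0, "claw": -1},
    {"x": 0, "y": 0.005, "z": 0, "roll": 0, "claw": -1},
  ],
)

```text
clock: 41.17
position: [443.4, 176.4, 35.5]
tcp_rot: [3.105, 0.002, 1.569]
ft_force: [-2.1, -0.5, 2.8]
opening: 0.1
```

```bash
python3 - <<'E'
from h import *
pose();c=cam("scene"); s=pose(); save(c,"s18.png",(180,60,400,230),3.5); save(cam("wrist"),"w18.png")
E
```

```text
41.17 [443.4 176.4  35.5] [3.105e+00 2.000e-03 1.569e+00] F [-2.1 -0.5  2.8] op 0.1 j [ 0.25  0.19 -0.6   0.74 -0.01  0.25]
41.22 [443.4 176.4  35.5] [3.105e+00 2.000e-03 1.569e+00] F [-4.   0.   2.7] op -0.0 j [ 0.25  0.19 -0.6   0.74 -0.01  0.25]
```

View pics/s18.png

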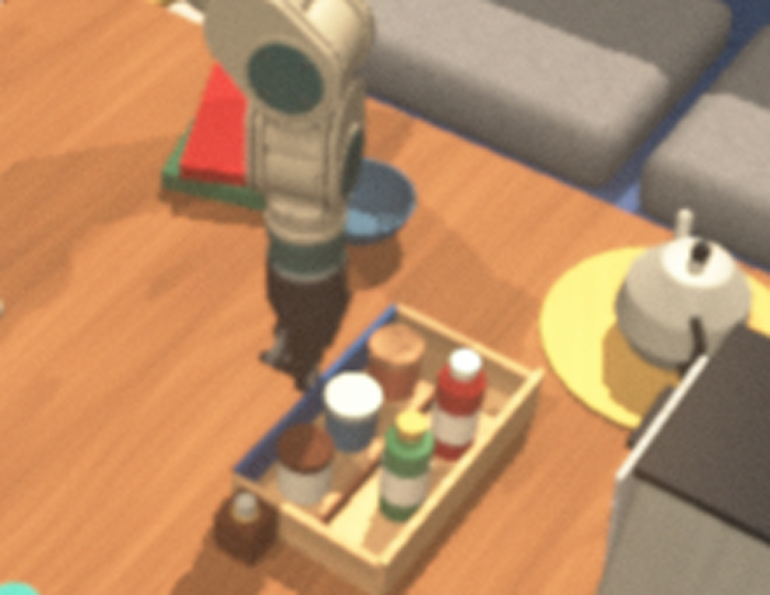

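View pics/w18.png

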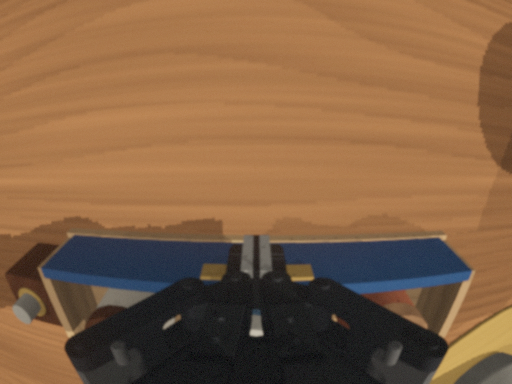

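Request:
jog_arm(
  moves=[
    {"x": 0, "y": 0.002, "z": 0, "roll": 0, "claw": -1},
    {"x": 0, "y": 0.003, "z": 0, "roll": 0, "claw": -1},
    {"x": 0, "y": 0.003, "z": 0, "roll": 0, "claw": -1},
    {"x": 0, "y": 0.003, "z": 0, "roll": 0, "claw": -1},
  ],
)

```text
clock: 41.6
position: [443.4, 176.3, 35.0]
tcp_rot: [3.11, 0.002, 1.569]
ft_force: [-9.3, -0.2, 6.4]
opening: 0.3
```

Request:
jog_arm(
  moves=[
    {"x": 0, "y": 0.004, "z": 0, "roll": 0, "claw": -1},
    {"x": 0, "y": 0.004, "z": 0, "roll": 0, "claw": -1},
    {"x": 0, "y": 0.004, "z": 0, "roll": 0, "claw": -1},
  ],
)

```text
clock: 41.85
position: [443.4, 176.1, 34.3]
tcp_rot: [3.118, 0.002, 1.57]
ft_force: [-10.2, 0.9, 7.5]
opening: 0.0
```

Request:
jog_arm(
  moves=[
    {"x": 0, "y": -0.015, "z": 0, "roll": 0, "claw": -1},
    {"x": 0, "y": -0.04, "z": 0, "roll": 0, "claw": -1},
    {"x": 0, "y": -0.06, "z": 0, "roll": 0, "claw": -1},
    {"x": 0, "y": -0.06, "z": -0.03, "roll": 0, "claw": -1},
    {"x": 0, "y": -0.06, "z": -0.07, "roll": 0, "claw": -1},
    {"x": 0, "y": -0.06, "z": -0.11, "roll": 0, "claw": 0},
    {"x": 0, "y": -0.06, "z": -0.15, "roll": 0, "claw": 1},
    {"x": 0, "y": -0.06, "z": -0.19, "roll": 0, "claw": 1},
    {"x": 0, "y": -0.06, "z": -0.23, "roll": 0, "claw": 1},
    {"x": 0, "y": -0.06, "z": -0.23, "roll": 0, "claw": 1},
    {"x": 0, "y": -0.06, "z": -0.23, "roll": 0, "claw": 1},
    {"x": 0, "y": -0.06, "z": -0.23, "roll": 0, "claw": 1},
  ],
)

```text
clock: 42.85
position: [378.8, 176.7, 262.9]
tcp_rot: [3.116, 0.002, 1.57]
ft_force: [-1.2, -0.7, -0.6]
opening: 83.4
```

```bash
python3 - <<'E'
from h import *
pose();c=cam("scene"); s=pose(); save(c,"s19.png",(180,60,400,230),3.5)
W=world(c); px=c["pixels"].astype(int)
reg=(W[...,0]>400)&(W[...,0]<480)&(W[...,1]>-20)&(W[...,1]<360)&(px[...,2]>px[...,0]+15)
P=W[reg]; 
for z in range(10,58,8):
    Q=P[abs(P[:,2]-z)<4]; 
    if len(Q): print(z,len(Q),Q.mean(0).round(1), Q[:,0].min().round(), Q[:,0].max().round())
E
```

```text
42.85 [378.8 176.7 262.9] [3.116e+00 2.000e-03 1.570e+00] F [-1.2 -0.7 -0.6] op 83.4 j [ 0.29 -0.13 -0.4   1.28 -0.01  0.29]
42.9 [377.8 176.5 261.7] [3.118e+00 3.000e-03 1.570e+00] F [-1.2 -0.9 -1.2] op 85.4 j [ 0.29 -0.13 -0.4   1.28 -0.01  0.29]
42 2 [459.5 154.4  44.5] 458.0 461.0
50 52 [459.6 159.7  52.1] 454.0 463.0
```

View pics/s19.png

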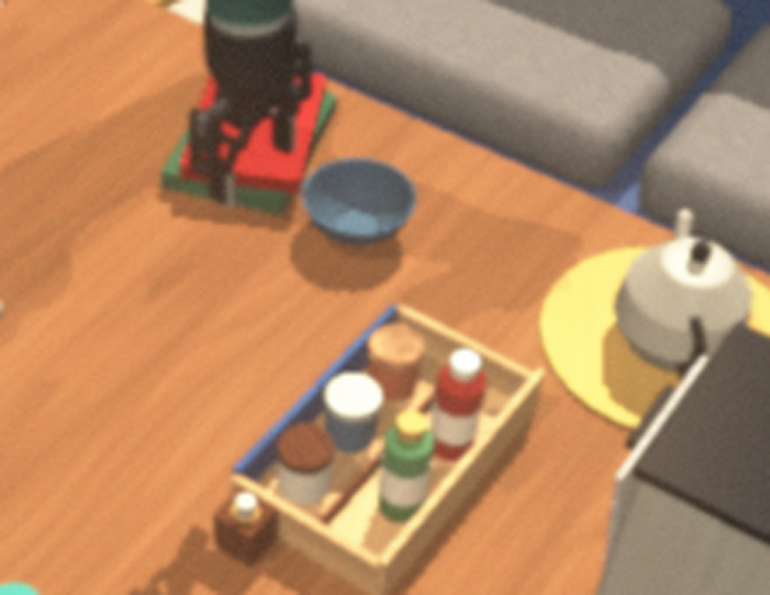

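Request:
jog_arm(
  moves=[
    {"x": -0.02, "y": 0.007, "z": 0, "roll": 0, "claw": 1},
    {"x": -0.055, "y": 0.02, "z": 0, "roll": 0, "claw": 1},
    {"x": -0.09, "y": 0.033, "z": 0, "roll": 0, "claw": 1},
    {"x": -0.127, "y": 0.046, "z": 0, "roll": 0, "claw": 1},
    {"x": -0.164, "y": 0.059, "z": 0, "roll": 0, "claw": 1},
    {"x": -0.201, "y": 0.073, "z": 0, "roll": 0, "claw": 1},
    {"x": -0.238, "y": 0.086, "z": 0, "roll": 0, "claw": 1},
    {"x": -0.275, "y": 0.1, "z": 0, "roll": 0, "claw": 1},
    {"x": -0.312, "y": 0.113, "z": 0, "roll": 0, "claw": 1},
    {"x": -0.348, "y": 0.126, "z": 0, "roll": 0, "claw": 1},
    {"x": -0.378, "y": 0.137, "z": 0, "roll": 0, "claw": 1},
    {"x": -0.395, "y": 0.143, "z": 0, "roll": 0, "claw": 1},
    {"x": -0.395, "y": 0.143, "z": 0.03, "roll": 0, "claw": 1},
    {"x": -0.395, "y": 0.143, "z": 0.06, "roll": 0, "claw": 1},
    {"x": -0.395, "y": 0.143, "z": 0.08, "roll": 0, "claw": 1},
    {"x": -0.395, "y": 0.143, "z": 0.08, "roll": 0, "claw": 1},
    {"x": -0.395, "y": 0.143, "z": 0.08, "roll": 0, "claw": 1},
    {"x": -0.395, "y": 0.143, "z": 0.08, "roll": 0, "claw": 1},
  ],
)

```text
clock: 44.4
position: [522.4, -218.7, 186.4]
tcp_rot: [3.118, 0.003, 1.57]
ft_force: [0.1, -0.6, -1.2]
opening: 85.2
```

```bash
python3 - <<'E'
from h import *
pose();c=cam("scene"); s=pose(); items(c); save(c,"s20.png",(140,170,320,320),4); 
px=c["pixels"].astype(int);W=world(c)
og=(px[...,0]-px[...,2]>110)&(px[...,0]-px[...,1]>60)&(W[...,1]<-165)&(W[...,1]>-290)&(W[...,0]>460)&(W[...,0]<590)&(W[...,2]>3)&(W[...,2]<9)
P=W[og]; print(len(P),cv2.minEnclosingCircle(P[:,:2].astype(np.float32)))
E
```

```text
44.4 [ 522.4 -218.7  186.4] [3.118e+00 3.000e-03 1.570e+00] F [ 0.1 -0.6 -1.2] op 85.2 j [-0.52  0.19 -0.24  1.12  0.01 -0.51]
44.45 [ 523.  -219.1  187.3] [3.117 0.004 1.57 ] F [-0.4  0.7  0.2] op 85.5 j [-0.52  0.19 -0.24  1.12  0.01 -0.51]
[178. 238.] z 63.8 mid [ 386.1 -206.7] ext [31. 31.] [114. 205. 172.]
[211. 261.] z 152.0 mid [ 526.2 -218.7] ext [19. 21.] [213. 167. 111.]
[197. 300.] z 87.3 mid [ 569.  -328.3] ext [120.  61.] [224. 202. 172.]
[237. 337.] z 63.8 mid [ 710.6 -339. ] ext [52. 52.] [252. 207. 210.]
453 ((523.9002685546875, -225.796630859375), 72.67727661132812)
```

View pics/s20.png

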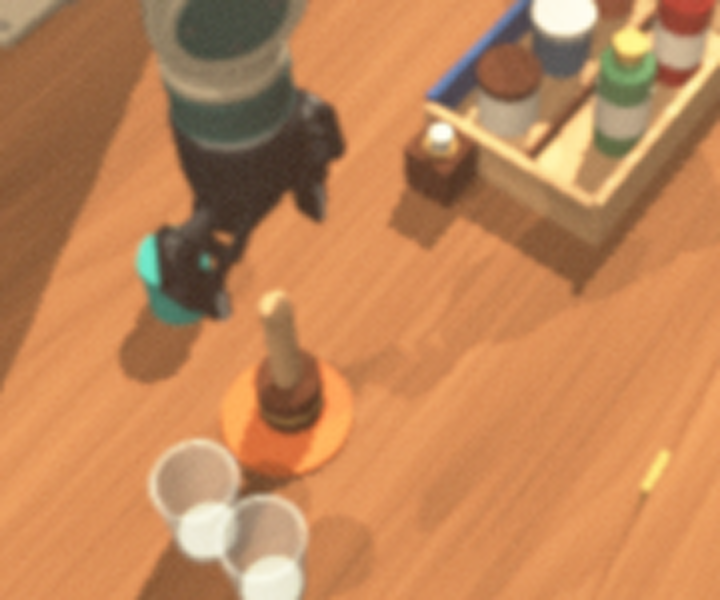

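Request:
jog_arm(
  moves=[
    {"x": 0, "y": 0, "z": 0.03, "roll": 0, "claw": 1},
    {"x": 0, "y": 0, "z": 0.06, "roll": 0, "claw": 1},
    {"x": 0, "y": 0, "z": 0.085, "roll": 0, "claw": 1},
    {"x": 0, "y": 0, "z": 0.099, "roll": 0, "claw": 1},
    {"x": 0, "y": 0, "z": 0.099, "roll": 0, "claw": 1},
    {"x": 0, "y": 0, "z": 0.099, "roll": 0, "claw": 1},
    {"x": 0, "y": 0, "z": 0.099, "roll": 0, "claw": -1},
    {"x": 0, "y": 0, "z": 0.099, "roll": 0, "claw": -1},
    {"x": 0, "y": 0, "z": 0.099, "roll": 0, "claw": -1},
    {"x": 0, "y": 0, "z": 0.099, "roll": 0, "claw": -1},
    {"x": 0, "y": 0, "z": 0.099, "roll": 0, "claw": -1},
    {"x": 0, "y": 0, "z": 0.099, "roll": 0, "claw": -1},
    {"x": 0, "y": 0, "z": 0.099, "roll": 0, "claw": -1},
    {"x": 0, "y": 0, "z": 0.099, "roll": 0, "claw": -1},
    {"x": 0, "y": 0, "z": 0.099, "roll": 0, "claw": -1},
  ],
)

```text
clock: 45.7
position: [526.0, -219.4, 89.2]
tcp_rot: [3.116, 0.003, 1.57]
ft_force: [-0.2, 2.1, 4.8]
opening: 20.4
```

```bash
python3 - <<'E'
from h import *
pose();c=cam("scene"); save(c,"s21.png",(140,170,320,320),4); save(cam("wrist"),"w21.png")
E
```

```text
45.7 [ 526.  -219.4   89.2] [3.116e+00 3.000e-03 1.570e+00] F [-0.2  2.1  4.8] op 20.4 j [-0.51  0.28 -0.35  0.92  0.01 -0.51]
```

View pics/w21.png

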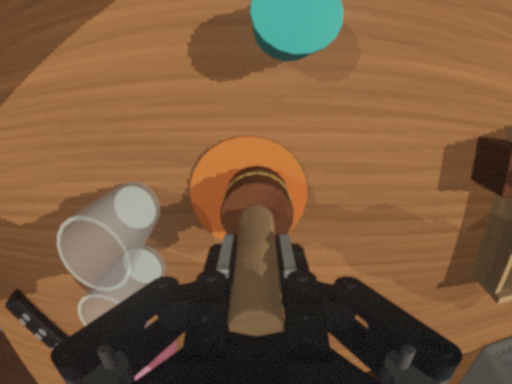

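Request:
jog_arm(
  moves=[
    {"x": 0, "y": 0, "z": -0.02, "roll": 0, "claw": -1},
    {"x": 0, "y": 0, "z": -0.05, "roll": 0, "claw": -1},
    {"x": 0, "y": 0, "z": -0.08, "roll": 0, "claw": -1},
    {"x": 0, "y": 0, "z": -0.11, "roll": 0, "claw": -1},
    {"x": 0, "y": 0, "z": -0.135, "roll": 0, "claw": -1},
    {"x": 0, "y": 0, "z": -0.145, "roll": 0, "claw": -1},
    {"x": 0.015, "y": -0.003, "z": -0.145, "roll": 0, "claw": -1},
    {"x": 0.04, "y": -0.006, "z": -0.145, "roll": 0, "claw": -1},
    {"x": 0.07, "y": -0.01, "z": -0.145, "roll": 0, "claw": -1},
    {"x": 0.1, "y": -0.014, "z": -0.145, "roll": 0, "claw": -1},
    {"x": 0.13, "y": -0.018, "z": -0.145, "roll": 0, "claw": -1},
    {"x": 0.16, "y": -0.022, "z": -0.145, "roll": 0, "claw": -1},
    {"x": 0.19, "y": -0.026, "z": -0.145, "roll": 0, "claw": -1},
    {"x": 0.215, "y": -0.031, "z": -0.145, "roll": 0, "claw": -1},
    {"x": 0.23, "y": -0.034, "z": -0.145, "roll": 0, "claw": -1},
    {"x": 0.23, "y": -0.034, "z": -0.145, "roll": 0, "claw": -1},
    {"x": 0.23, "y": -0.034, "z": -0.145, "roll": 0, "claw": -1},
    {"x": 0.23, "y": -0.034, "z": -0.145, "roll": 0, "claw": -1},
  ],
)

```text
clock: 47.3
position: [487.4, 11.1, 231.0]
tcp_rot: [3.118, 0.004, 1.571]
ft_force: [0.9, 0.0, -2.4]
opening: 20.6
```

```bash
python3 - <<'E'
from h import *
pose();c=cam("scene"); save(c,"s22.png",(160,90,340,240),4); pose()
W=world(c); 
m=(W[...,2]>145)&(W[...,2]<185)&(W[...,0]>440)&(W[...,0]<540)&(W[...,1]>-40)&(W[...,1]<60)
P=W[m]; print(len(P),P.min(0),P.max(0),P.mean(0))
d=cam("top"); save(d,"t22.png",(220,150,330,240),6)
E
```

```text
47.3 [487.4  11.1 231. ] [3.118 0.004 1.571] F [ 0.9  0.  -2.4] op 20.6 j [-0.11  0.02 -0.33  1.2  -0.   -0.11]
47.35 [487.8  10.7 231.4] [3.117 0.004 1.57 ] F [ 0.2  0.3 -2.2] op 21.0 j [-0.11  0.02 -0.33  1.2  -0.   -0.11]
122 [466.28654456 -15.27427606 148.75396747] [512.71372929  28.7297233  184.45975582] [498.79798922  -3.63678321 167.9054722 ]
```

View pics/s22.png

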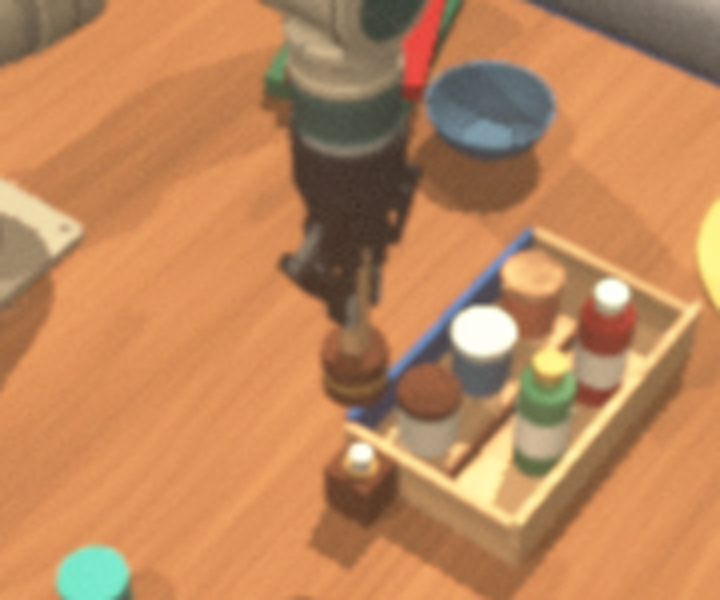

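Request:
jog_arm(
  moves=[
    {"x": 0, "y": 0.0015, "z": 0.025, "roll": 0, "claw": -1},
    {"x": 0, "y": 0.0015, "z": 0.05, "roll": 0, "claw": -1},
    {"x": 0, "y": 0.0015, "z": 0.068, "roll": 0, "claw": -1},
    {"x": 0, "y": 0.0015, "z": 0.075, "roll": 0, "claw": -1},
    {"x": 0, "y": 0.0015, "z": 0.075, "roll": 0, "claw": -1},
    {"x": 0, "y": 0.0015, "z": 0.075, "roll": 0, "claw": -1},
    {"x": 0, "y": 0.0015, "z": 0.075, "roll": 0, "claw": -1},
  ],
)

```text
clock: 47.98
position: [492.7, 9.8, 158.1]
tcp_rot: [3.114, 0.004, 1.569]
ft_force: [-0.0, 0.4, -1.7]
opening: 20.6
```

```bash
python3 - <<'E'
from h import *
pose();c=cam("scene"); save(c,"s23.png",(190,130,310,230),6)
EE=0
E
```

```text
47.98 [492.7   9.8 158.1] [3.114 0.004 1.569] F [-0.   0.4 -1.7] op 20.6 j [-0.11  0.08 -0.43  1.04 -0.   -0.11]
```

View pics/s23.png

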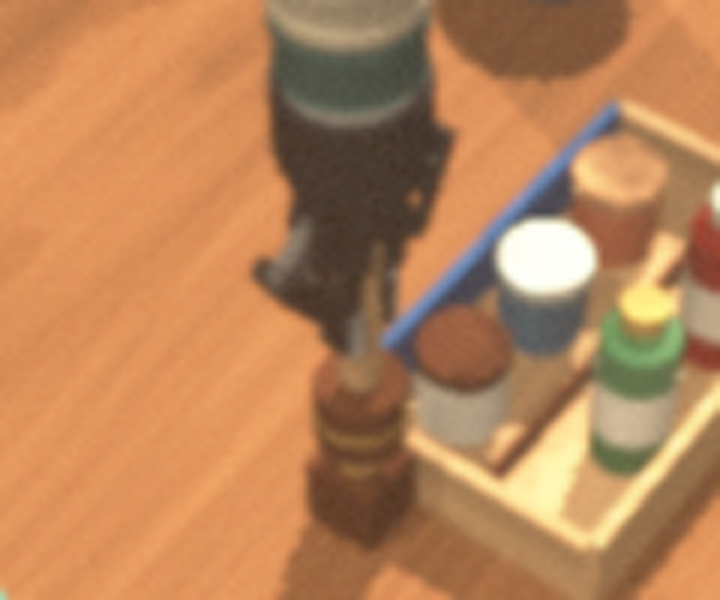

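Request:
jog_arm(
  moves=[
    {"x": 0.001, "y": -0.001, "z": 0.004, "roll": 0, "claw": -1},
    {"x": 0.001, "y": -0.001, "z": 0.008, "roll": 0, "claw": -1},
    {"x": 0.001, "y": -0.001, "z": 0.012, "roll": 0, "claw": -1},
    {"x": 0.001, "y": -0.001, "z": 0.015, "roll": 0, "claw": -1},
    {"x": 0.001, "y": -0.001, "z": 0.018, "roll": 0, "claw": -1},
    {"x": 0.001, "y": -0.001, "z": 0.02, "roll": 0, "claw": -1},
    {"x": 0.001, "y": -0.001, "z": 0.02, "roll": 0, "claw": -1},
  ],
)

```text
clock: 48.62
position: [493.3, 10.8, 139.1]
tcp_rot: [3.112, 0.004, 1.569]
ft_force: [-0.9, 1.2, 4.6]
opening: 20.7
```

Request:
jog_arm(
  moves=[
    {"x": 0, "y": -0.001, "z": 0.002, "roll": 0, "claw": -1},
    {"x": 0, "y": -0.001, "z": 0.003, "roll": 0, "claw": -1},
    {"x": 0, "y": -0.001, "z": 0.003, "roll": 0, "claw": -1},
    {"x": 0, "y": -0.001, "z": 0.003, "roll": 0, "claw": -1},
  ],
)

```text
clock: 48.95
position: [494.0, 10.8, 139.0]
tcp_rot: [3.108, 0.004, 1.569]
ft_force: [-3.7, 0.3, 14.8]
opening: 20.6
```

Request:
jog_arm(
  moves=[
    {"x": 0, "y": -0.001, "z": 0.003, "roll": 0, "claw": -1},
    {"x": 0, "y": -0.001, "z": 0.004, "roll": 0, "claw": -1},
    {"x": 0, "y": -0.001, "z": 0.004, "roll": 0, "claw": -1},
  ],
)

```text
clock: 49.2
position: [494.6, 10.8, 138.9]
tcp_rot: [3.105, 0.004, 1.569]
ft_force: [-6.9, 0.9, 23.1]
opening: 20.9
```

Request:
jog_arm(
  moves=[
    {"x": 0, "y": 0, "z": -0.01, "roll": 0, "claw": -1},
    {"x": 0, "y": 0, "z": -0.03, "roll": 0, "claw": -1},
    {"x": 0, "y": 0, "z": -0.06, "roll": 0, "claw": -1},
    {"x": 0, "y": 0, "z": -0.09, "roll": 0, "claw": -1},
    {"x": 0, "y": 0, "z": -0.1, "roll": 0, "claw": -1},
    {"x": -0.02, "y": 0.002, "z": -0.1, "roll": 0, "claw": -1},
    {"x": -0.05, "y": 0.005, "z": -0.1, "roll": 0, "claw": -1},
    {"x": -0.08, "y": 0.01, "z": -0.1, "roll": 0, "claw": -1},
    {"x": -0.1, "y": 0.015, "z": -0.1, "roll": 0, "claw": -1},
    {"x": -0.1, "y": 0.015, "z": -0.1, "roll": 0, "claw": -1},
    {"x": -0.1, "y": 0.015, "z": -0.1, "roll": 0, "claw": -1},
    {"x": -0.1, "y": 0.015, "z": -0.1, "roll": 0, "claw": -1},
  ],
)

```text
clock: 50.2
position: [504.9, -88.2, 238.5]
tcp_rot: [3.108, 0.003, 1.569]
ft_force: [-0.2, 0.1, -2.0]
opening: 20.2
```

```bash
python3 - <<'E'
from h import *
pose()
for n in ("top","scene"):
    c=cam(n); W=world(c); H=W[...,2]; px=c["pixels"].astype(int)
    save(c,n+"24.png",(150,120,300,240) if n=="top" else (170,90,340,230),4.5)
    pg=(W[...,0]>475)&(W[...,0]<508)&(W[...,1]<26)&(W[...,1]>-4)&(H>40)&(H<75); P=W[pg]
    br=px[pg].min(1)>110
    print(n,"block z",np.median(P[~br][:,2]),"bright peg",P[br].mean(0) if br.any() else None, np.percentile(P[:,2],[90,97,100]))
    m=(H>8)&(W[...,1]<-20)&(W[...,1]>-180)&(W[...,0]>440)&(W[...,0]<570)&(H<230)
    P=W[m]; 
    for z in range(90,200,12):
        Q=P[abs(P[:,2]-z)<6]
        if len(Q)>4: print("  mallet",z,len(Q),((Q.max(0)+Q.min(0))/2).round(1),(Q.max(0)-Q.min(0)).round(0))
pose()
E
```

```text
50.2 [504.9 -88.2 238.5] [3.108e+00 3.000e-03 1.569e+00] F [-0.2  0.1 -2. ] op 20.2 j [-0.3   0.05 -0.28  1.21  0.01 -0.3 ]
top block z 50.709304492179555 bright peg [489.64284418  12.28100274  55.75289636] [56.29780784 57.40001032 59.85734777]
  mallet 162 8 [487.1 -75.6 162.4] [16. 23. 11.]
  mallet 174 5 [489.7 -72.3 177.4] [19. 19.  4.]
  mallet 186 15 [490.2 -77.3 185.8] [23. 30. 11.]
  mallet 198 63 [491.4 -76.2 199.3] [22. 27.  8.]
scene block z 50.28456198890551 bright peg [489.70999901  11.01931832  53.437319  ] [55.46947768 56.84855219 59.01809207]
  mallet 162 37 [508.3 -96.1 162.4] [44. 36. 11.]
  mallet 174 43 [513.8 -97.9 174. ] [34. 33. 11.]
  mallet 186 47 [511.  -95.8 186. ] [39. 36. 12.]
  mallet 198 159 [505.7 -88.2 197.9] [50. 50. 12.]
50.3 [505.1 -87.8 239. ] [3.107 0.004 1.57 ] F [ 0.6  0.4 -1.5] op 20.8 j [-0.3   0.05 -0.28  1.21  0.01 -0.3 ]
```

View pics/scene24.png

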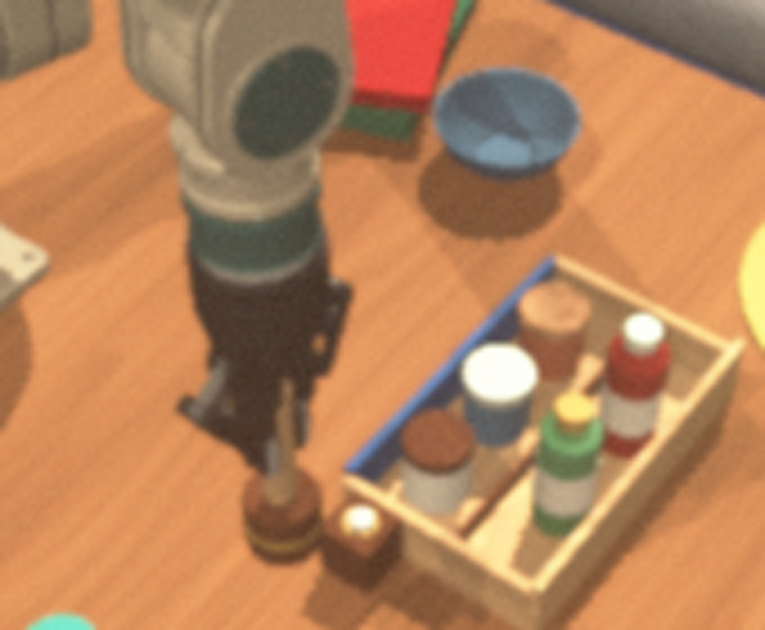

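View pics/top24.png

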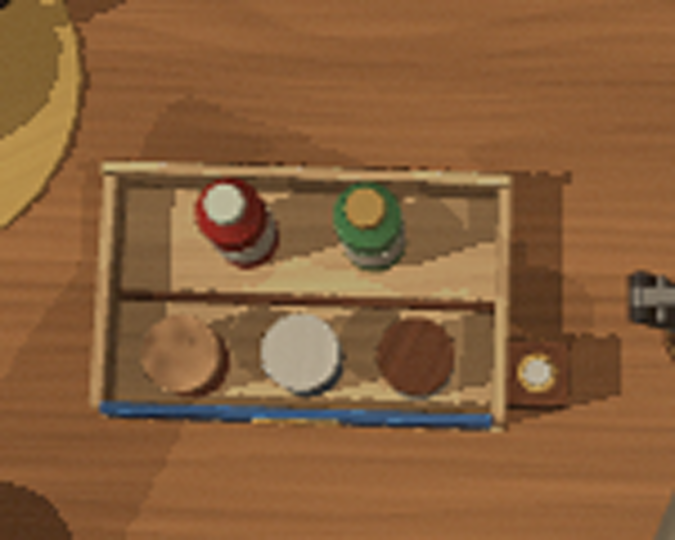

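```bash
python3 - <<'E'
from h import *
s=pose()
for n in ("top","scene"):
    c=cam(n); W=world(c); px=c["pixels"].astype(int)
    if n=="scene":
        for z in (238-83,238+62): print("proj",np.round((np.array(rowcol(c,[s["position"][0],s["position"][1],z]))-[170,90])*4.5))
    save(c,n+"25.png",(285,150,400,230) if n=="top" else (160,210,290,320),5.5)
    og=((W[...,2]>2.5)&(W[...,2]<12)&(W[...,1]<-165)&(W[...,1]>-290)&(W[...,0]>460)&(W[...,0]<590)&(px[...,0]-px[...,2]>100)).astype(np.uint8)
    k,l,st,ce=cv2.connectedComponentsWithStats(og); i=1+np.argmax(st[1:,4]); P=W[l==i]
    print(n,st[i],P.mean(0).round(1),((P.max(0)+P.min(0))/2).round(1),(P.max(0)-P.min(0)).round(1))
E
```

```text
50.3 [505.1 -87.8 239. ] [3.107 0.004 1.57 ] F [ 0.6  0.4 -1.5] op 20.8 j [-0.3   0.05 -0.28  1.21  0.01 -0.3 ]Traceback (most recent call last):
  File "<stdin>", line 9, in <module>
    return _wrapfunc(a, 'argmax', axis=axis, out=out, **kwds)
    return bound(*args, **kwds)
ValueError: attempt to get argmax of an empty sequence
```

View pics/top25.png

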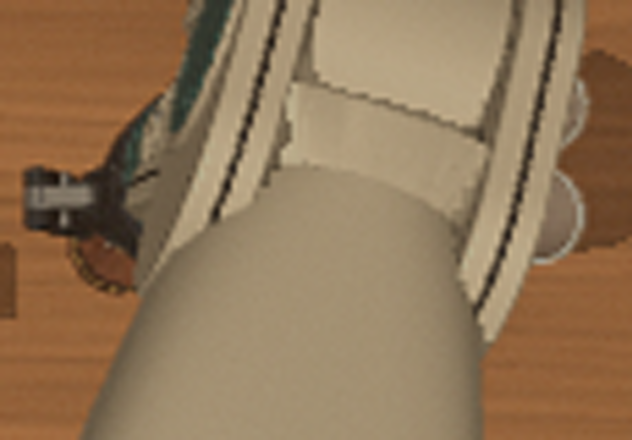

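The arm hides the coaster from the top camera, so I'll use the scene camera.

```bash
python3 - <<'E'
from h import *
s=pose(); c=cam("scene"); W=world(c); px=c["pixels"].astype(int)
for z in (238-83,238+62): print("proj",np.round((np.array(rowcol(c,[s["position"][0],s["position"][1],z]))-[170,90])*4.5))
save(c,"scene25.png",(150,210,290,320),5.5)
og=((W[...,2]>2.5)&(W[...,2]<12)&(W[...,1]<-165)&(W[...,1]>-290)&(W[...,0]>460)&(W[...,0]<590)).astype(np.uint8)
k,l,st,ce=cv2.connectedComponentsWithStats(og); i=1+np.argmax(st[1:,4]); P=W[l==i]
print(st[i],P.mean(0).round(1),((P.max(0)+P.min(0))/2).round(1),(P.max(0)-P.min(0)).round(1))
E
```

```text
50.35 [505.3 -87.8 239.3] [3.106 0.004 1.571] F [-0.   0.3 -1.2] op 20.3 j [-0.3   0.05 -0.28  1.21  0.01 -0.3 ]
proj [284. 535.]
proj [274. 386.]
[195 256  35  35 774] [ 527.  -226.8    6.3] [ 524.7 -225.9    7.1] [106.8  99.4   9.1]
```

View pics/scene25.png

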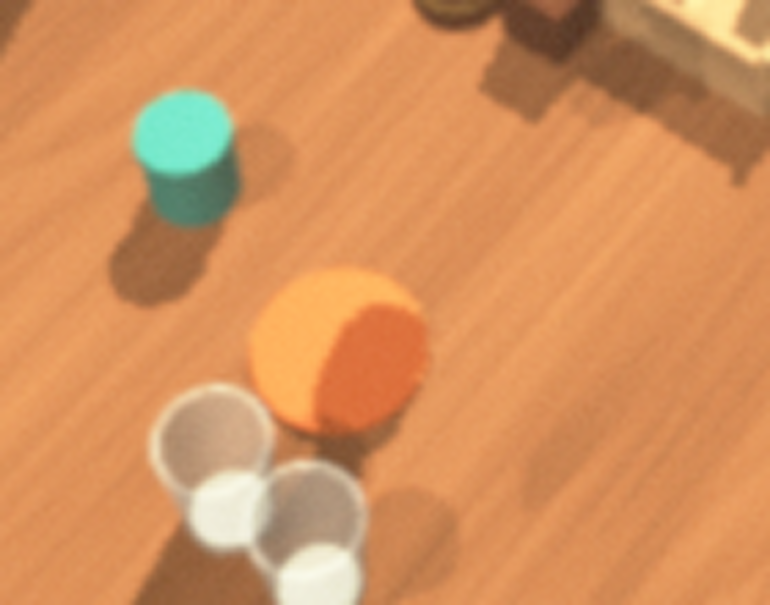

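Request:
jog_arm(
  moves=[
    {"x": -0.02, "y": 0.002, "z": 0, "roll": 0, "claw": -1},
    {"x": -0.05, "y": 0.006, "z": 0, "roll": 0, "claw": -1},
    {"x": -0.08, "y": 0.009, "z": 0, "roll": 0, "claw": -1},
    {"x": -0.11, "y": 0.013, "z": 0, "roll": 0, "claw": -1},
    {"x": -0.13, "y": 0.015, "z": 0, "roll": 0, "claw": -1},
    {"x": -0.137, "y": 0.016, "z": 0, "roll": 0, "claw": -1},
    {"x": -0.137, "y": 0.016, "z": 0, "roll": 0, "claw": -1},
    {"x": -0.137, "y": 0.016, "z": 0.03, "roll": 0, "claw": -1},
    {"x": -0.137, "y": 0.016, "z": 0.06, "roll": 0, "claw": -1},
    {"x": -0.137, "y": 0.016, "z": 0.09, "roll": 0, "claw": -1},
    {"x": -0.137, "y": 0.016, "z": 0.115, "roll": 0, "claw": -1},
    {"x": -0.137, "y": 0.016, "z": 0.13, "roll": 0, "claw": -1},
    {"x": -0.137, "y": 0.016, "z": 0.13, "roll": 0, "claw": -1},
    {"x": -0.137, "y": 0.016, "z": 0.13, "roll": 0, "claw": -1},
    {"x": -0.137, "y": 0.016, "z": 0.13, "roll": 0, "claw": -1},
    {"x": -0.137, "y": 0.016, "z": 0.13, "roll": 0, "claw": -1},
  ],
)

```text
clock: 51.73
position: [527.6, -225.6, 112.8]
tcp_rot: [3.103, 0.006, 1.572]
ft_force: [-0.4, 0.4, -2.1]
opening: 20.6
```

```bash
python3 - <<'E'
from h import *
s=pose(); c=cam("scene"); save(c,"scene26.png",(150,190,290,300),5.5)
for z in (6,20,111,165-5): print(z,np.round((np.array(rowcol(c,[s["position"][0],s["position"][1],z]))-[150,190])*5.5))
E
```

```text
51.73 [ 527.6 -225.6  112.8] [3.103 0.006 1.572] F [-0.4  0.4 -2.1] op 20.6 j [-0.52  0.25 -0.32  0.96  0.01 -0.52]
6 [342. 456.]
20 [340. 444.]
111 [325. 359.]
160 [316. 308.]
```

View pics/scene26.png

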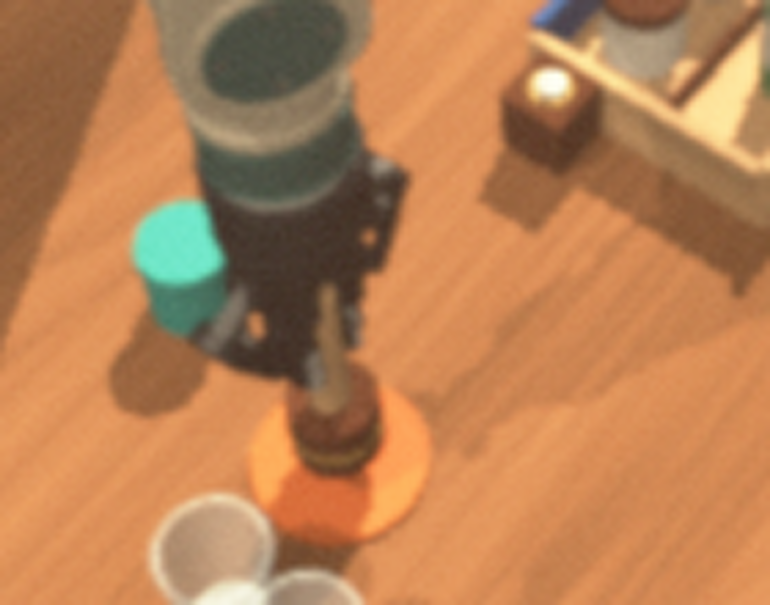

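Request:
jog_arm(
  moves=[
    {"x": 0, "y": -0.001, "z": 0.008, "roll": 0, "claw": -1},
    {"x": 0, "y": -0.001, "z": 0.015, "roll": 0, "claw": -1},
    {"x": 0, "y": -0.001, "z": 0.019, "roll": 0, "claw": -1},
    {"x": 0, "y": -0.001, "z": 0.019, "roll": 0, "claw": -1},
    {"x": 0, "y": -0.001, "z": 0.019, "roll": 0, "claw": -1},
  ],
)

```text
clock: 52.2
position: [526.6, -225.6, 93.0]
tcp_rot: [3.104, 0.005, 1.571]
ft_force: [0.2, -0.1, -1.5]
opening: 20.7
```

Request:
jog_arm(
  moves=[
    {"x": 0, "y": 0, "z": 0.002, "roll": 0, "claw": -1},
    {"x": 0, "y": 0, "z": 0.004, "roll": 0, "claw": -1},
    {"x": 0, "y": 0, "z": 0.004, "roll": 0, "claw": -1},
    {"x": 0, "y": 0, "z": 0.004, "roll": 0, "claw": -1},
  ],
)

```text
clock: 52.53
position: [527.1, -225.9, 89.5]
tcp_rot: [3.103, 0.005, 1.571]
ft_force: [0.2, 0.1, 0.5]
opening: 20.6
```

Request:
jog_arm(
  moves=[
    {"x": 0, "y": 0, "z": 0.002, "roll": 0, "claw": -1},
    {"x": 0, "y": 0, "z": 0.003, "roll": 0, "claw": -1},
    {"x": 0, "y": 0, "z": 0.003, "roll": 0, "claw": -1},
    {"x": 0, "y": 0, "z": 0.003, "roll": 0, "claw": -1},
  ],
)

```text
clock: 52.87
position: [528.2, -226.0, 89.2]
tcp_rot: [3.101, 0.006, 1.571]
ft_force: [-3.4, 3.3, 13.5]
opening: 20.5
```

Request:
jog_arm(
  moves=[
    {"x": 0, "y": 0, "z": -0.0015, "roll": 0, "claw": -1},
    {"x": 0, "y": 0, "z": -0.0015, "roll": 0, "claw": 0},
    {"x": 0, "y": 0, "z": -0.0015, "roll": 0, "claw": 0.5},
    {"x": 0, "y": 0, "z": -0.0015, "roll": 0, "claw": 1},
    {"x": 0, "y": 0, "z": -0.0015, "roll": 0, "claw": 1},
    {"x": 0, "y": 0, "z": -0.0015, "roll": 0, "claw": 1},
    {"x": 0, "y": 0, "z": -0.02, "roll": 0, "claw": 1},
    {"x": 0, "y": 0, "z": -0.05, "roll": 0, "claw": 1},
    {"x": 0, "y": 0, "z": -0.08, "roll": 0, "claw": 1},
    {"x": 0, "y": 0, "z": -0.115, "roll": 0, "claw": 1},
    {"x": 0, "y": 0, "z": -0.15, "roll": 0, "claw": 1},
    {"x": 0, "y": -0.04, "z": -0.17, "roll": 0, "claw": 1},
    {"x": 0, "y": -0.08, "z": -0.17, "roll": 0, "claw": 1},
    {"x": 0, "y": -0.12, "z": -0.17, "roll": 0, "claw": 1},
    {"x": 0, "y": -0.12, "z": -0.17, "roll": 0, "claw": 1},
    {"x": 0, "y": -0.12, "z": -0.17, "roll": 0, "claw": 1},
  ],
)

```text
clock: 54.2
position: [399.3, -224.6, 253.8]
tcp_rot: [3.102, 0.005, 1.569]
ft_force: [0.3, -0.6, 1.2]
opening: 85.6
```

```bash
python3 - <<'E'
from h import *
s=pose(); c=cam("scene"); save(c,"s27.png",(140,100,400,310),3); items(c)
W=world(c);H=W[...,2];px=c["pixels"].astype(int)
reg=(W[...,0]>400)&(W[...,0]<480)&(W[...,1]>-20)&(W[...,1]<360)&(px[...,2]>px[...,0]+15); P=W[reg]; print("front",P.mean(0).round(1),P[:,0].min(),P[:,2].max())
pg=(W[...,0]>475)&(W[...,0]<508)&(W[...,1]<26)&(W[...,1]>-4)&(H>40)&(H<75); P=W[pg]; print("peg",np.percentile(P[:,2],[50,90,97]))
m=(H>62)&(H<72)&(W[...,1]>50)&(W[...,1]<310)&(W[...,0]>450)&(W[...,0]<530)
n,l,st,ce=cv2.connectedComponentsWithStats(m.astype(np.uint8))
for i in range(1,n):
    if st[i,4]>20: P=W[l==i]; print("jar",((P.max(0)+P.min(0))/2).round(1),(P.max(0)-P.min(0)).round())
m=(H>120)&(H<140)&(W[...,1]>50)&(W[...,1]<310)&(W[...,0]>530)&(W[...,0]<640)
n,l,st,ce=cv2.connectedComponentsWithStats(m.astype(np.uint8))
for i in range(1,n):
    if st[i,4]>10: P=W[l==i]; print("tall",((P.max(0)+P.min(0))/2).round(1))
E
```

```text
54.2 [ 399.3 -224.6  253.8] [3.102 0.005 1.569] F [ 0.3 -0.6  1.2] op 85.6 j [-0.67 -0.06 -0.36  1.24  0.02 -0.66]
[184. 236.] z 64.4 mid [ 396.4 -197.7] ext [53. 52.] [123. 225. 193.]
[211. 264.] z 151.6 mid [ 529.2 -226.6] ext [19. 22.] [245. 207. 139.]
[197. 300.] z 87.0 mid [ 569.3 -328.4] ext [121.  61.] [222. 202. 172.]
[238. 337.] z 64.3 mid [ 711.4 -338.5] ext [51. 53.] [252. 206. 209.]
front [459.1 156.3  54.6] 453.88193870915035 60.260780693637365
peg [52.36572465 55.7333322  57.16322511]
jar [496.8 203.2  67. ] [ 61. 114.  10.]
jar [499.2  93.8  67.2] [53. 55.  9.]
tall [589.2 218.9 128. ]
tall [588.8 127.4 128.8]
```

View pics/s27.png

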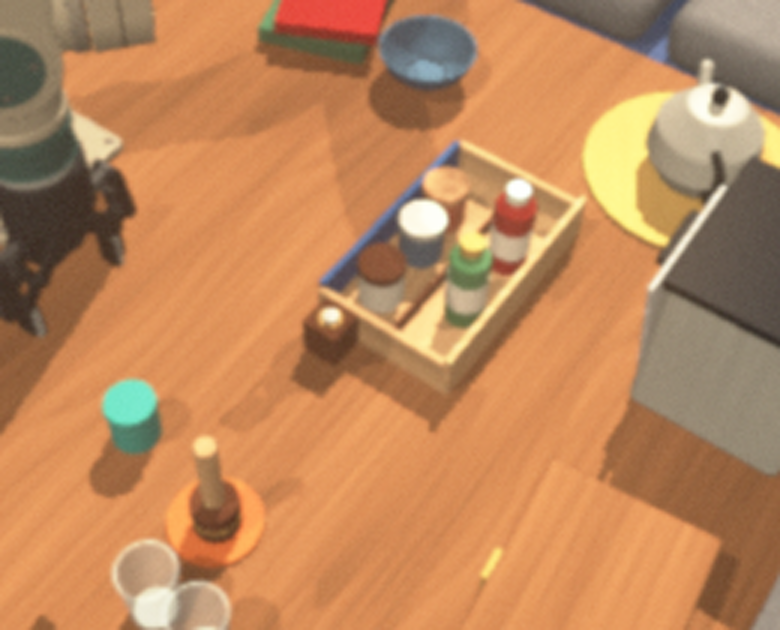

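The terracotta jar has shifted inside the caddy, in line with the announced disturbance. I'll check whether it's still upright and in its row, and whether the front is still shut.

```bash
python3 - <<'E'
from h import *
for n in ("scene","top"):
    c=cam(n); save(c,n+"28.png",(235,135,345,235) if n=="scene" else (160,140,290,240),5.8)
    W=world(c);H=W[...,2]; px=c["pixels"].astype(int)
    m=(H>60)&(H<74)&(W[...,1]>50)&(W[...,1]<310)&(W[...,0]>462)&(W[...,0]<530)
    for a,b in ((60,130),(130,203),(203,300)):
        q=m&(W[...,1]>a)&(W[...,1]<b)&(H>63); P=W[q]
        if len(P)>20:
            A=np.c_[P[:,:2]-P[:,:2].mean(0),np.ones(len(P))]; co=np.linalg.lstsq(A,P[:,2],rcond=None)[0]
            print(n,a,((P.max(0)+P.min(0))/2).round(1),(P.max(0)-P.min(0)).round(),"slope",co[:2].round(3),"z",co[2].round(1))
    bl=(W[...,0]>440)&(W[...,0]<475)&(W[...,1]>40)&(W[...,1]<312)&(H>48)&(H<60)&(px[...,2]>px[...,0]+15); P=W[bl]
    if len(P): print(" front top x vs y",np.polyfit(P[:,1]-176,P[:,0],1),len(P))
pose()
E
```

```text
scene 60 [499.5  93.6  68.1] [53. 54. 10.] slope [-0.022  0.003] z 68.2
scene 130 [500.5 172.9  68.4] [50. 56. 11.] slope [0.013 0.025] z 68.2
scene 203 [492.5 233.   68.2] [53. 54. 10.] slope [0.008 0.013] z 68.2
 front top x vs y [9.76677757e-03 4.59438466e+02] 118
top 60 [498.2  95.5  68.3] [53. 50. 10.] slope [0.017 0.014] z 68.7
top 130 [497.8 175.   68.6] [50. 50. 11.] slope [-0.003  0.007] z 68.8
top 203 [490.3 234.7  69.3] [50. 52.  9.] slope [0.008 0.01 ] z 68.8
 front top x vs y [9.69991468e-03 4.56761450e+02] 212
54.35 [ 402.3 -225.6  254.5] [3.1   0.006 1.571] F [-0.1 -0.2  0.5] op 85.5 j [-0.66 -0.06 -0.35  1.24  0.02 -0.66]
```

View pics/scene28.png

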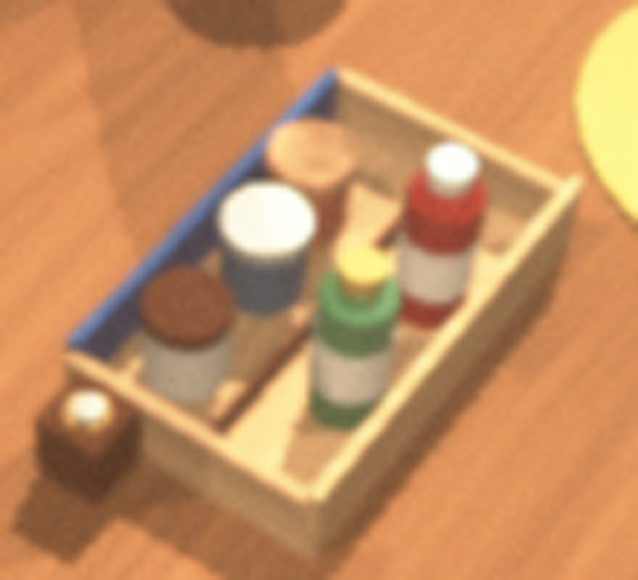

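View pics/top28.png

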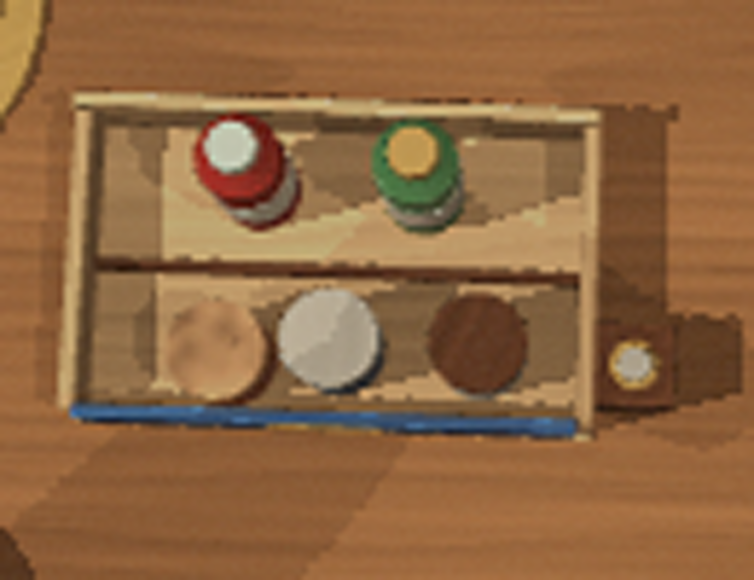

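All upright and in their rows, front still shut, peg down, mallet on the coaster, and the gripper is clear. Handing in.

```bash
python3 - <<'E'
from h import *
print(arm.job_done())
E
```

```text
the job is handed in; nothing more can be done
None
```

The caddy is packed and handed in at about 54 s of robot time. No verdict was reported.

**What I did**
- **Bottles:** I stood the red and green bottles in the back row first. I saw no amber bottle in any picture, so I took it as absent.
- **Jars:** I then stood the terracotta, blue and white jars in the front row.
- **Front:** I pushed the blue front in until it stopped moving at about 10 N.
- **Peg:** I drove it down with the mallet until it stopped moving, at 23 N.
- **Mallet:** I stood it back on the coaster.

**What the last checks showed**
- **Bottles and jars:** All five are standing in their rows. The jar tops measured about 68 mm high and level.
- **Front:** The mean of the two cameras puts its top edge at x ≈ 458, which is where it should be when shut.
- **Peg:** Its top measured about 56 mm, which is fully down.
- **Mallet:** It is standing about 3 mm from the coaster's centre.
- **Left alone:** The glasses, the turquoise jar and the pink jar measured unmoved. I only checked the bowl by eye; it was in the same place.

**What was off**
- **Terracotta jar:** It was about 2 cm from where I put it, probably the announced knock. It was still upright and in the front row, only about 2 mm from the shut front by the camera estimate, so I left it.
- **Tool tilt:** The gripper's tilt drifted to about 0.04 rad over the run. The things I placed still measured upright.

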